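Clamp the sample tubes in the tumble mixer and select its programme

TASK

Clamp every sample tube lying on the bench in the tumble mixer, each lying in the saddle of a coupler of its own, roughly centred, with the hinged half swung fully shut over it and the swing bolt stood fully upright in the slot. Only when all of them are bolted, turn the selector on the drive box to the three-dot mark. A coupler left over may stay as it is; do not push the red-capped jar, the small amber bottle or the small white bottle about.

Things in the scene. Friction and masses are not known exactly. Their poses are not given: they have to be found in the camera images.
- mixer: tumble mixer, fixed to the worktop: grey foot plate 150 x 535 mm, a grey metal beam along its y with three identical tube couplers in a row (spacing 130 mm), and a white drive box (130 x 100 x 75 mm high) with the selector at its +y end, which lies 310 mm left of the origin. Origin on the worktop under the middle coupler; z up, x away from the robot (across the tubes), y to the left (along the tubes); its position and yaw (within 0.08 rad) vary
- tube1_mid (a point): capped conical plastic sample tube 1, lying on the worktop at the start; may be absent (None). 110 mm long, barrel 15 mm across, screw cap 17 mm across; 20 g; it can roll. The point is the middle of its length on its axis (8.5 mm over the worktop when lying). Its own y runs along the tube: the cap takes up y -55 to -42 mm, the straight barrel y -42 to +30 mm, the tapered tip the rest
- tube2_mid (a point): capped conical plastic sample tube 2, lying on the worktop at the start; may be absent (None). 110 mm long, barrel 15 mm across, screw cap 17 mm across; 20 g; it can roll. The point is the middle of its length on its axis (8.5 mm over the worktop when lying). Its own y runs along the tube: the cap takes up y -55 to -42 mm, the straight barrel y -42 to +30 mm, the tapered tip the rest
- tube3_mid (a point): capped conical plastic sample tube 3, lying on the worktop at the start; may be absent (None). 110 mm long, barrel 15 mm across, screw cap 17 mm across; 20 g; it can roll. The point is the middle of its length on its axis (8.5 mm over the worktop when lying). Its own y runs along the tube: the cap takes up y -55 to -42 mm, the straight barrel y -42 to +30 mm, the tapered tip the rest
- saddle1 (a point): left (nearest the drive box) coupler: where the axis of a seated tube lies, 60 mm over the worktop, at the middle of the saddle. The saddle is an upward V, 28 mm long along the tube and about 18 mm wide at its mouth, so a tube's ends stick out freely on both sides; the beam's top is 24 mm below this point. Axes as the mixer's: tube along y
- flap1 (a joint): left (nearest the drive box) coupler's hinged steel half: 0 = shut over the tube, grows as it opens up and away from the robot to 2.45; starts between 1.85 and 2.45. The hinge axis runs along the mixer's y, 20 mm beyond and 8 mm below the saddle point; damped and a little stiff (0.024 N m): it stays where it is left while open, and once nearly shut it sinks shut by its own weight
- flap1_grip (a point): point in the forked lug at the free end of the hinged half, moving with it, 54 mm from the hinge. The lug is 23 mm wide along the mixer's y (the sides can be pinched from above by fingers either side in y, and it can turn between them), 8 mm thick, with an 11 mm slot open at its free end, which is 9 mm beyond this point; when shut this point is 33 mm on the robot's side of the saddle point and 4 mm above it
- bolt1 (a joint): left (nearest the drive box) coupler's swing bolt: 0 = upright in the slot of the shut half, grows as it swings down towards the robot to 1.4; starts at 1.05 to 1.3. The pivot axis runs along the mixer's y, 30 mm on the robot's side of the saddle point and 20 mm below it; stiff (0.02 N m): it stays where it is left. Its nut does not pass the slot: upright it bars an open half, and it enters only if the half is quite shut (nut then 4.5 mm over the lug)
- bolt1_nut (a point): centre of the bolt's hexagonal nut, 18 mm across its flats (two flats face along the mixer's y) and 22 mm long along the bolt, moving with it, 43.5 mm from the pivot; can be pinched from above with the fingers either side in the mixer's y
- saddle2 (a point): middle coupler: where the axis of a seated tube lies, 60 mm over the worktop, at the middle of the saddle. The saddle is an upward V, 28 mm long along the tube and about 18 mm wide at its mouth, so a tube's ends stick out freely on both sides; the beam's top is 24 mm below this point. Axes as the mixer's: tube along y
- flap2 (a joint): middle coupler's hinged steel half: 0 = shut over the tube, grows as it opens up and away from the robot to 2.45; starts between 1.85 and 2.45. The hinge axis runs along the mixer's y, 20 mm beyond and 8 mm below the saddle point; damped and a little stiff (0.024 N m): it stays where it is left while open, and once nearly shut it sinks shut by its own weight
- flap2_grip (a point): point in the forked lug at the free end of the hinged half, moving with it, 54 mm from the hinge. The lug is 23 mm wide along the mixer's y (the sides can be pinched from above by fingers either side in y, and it can turn between them), 8 mm thick, with an 11 mm slot open at its free end, which is 9 mm beyond this point; when shut this point is 33 mm on the robot's side of the saddle point and 4 mm above it
- bolt2 (a joint): middle coupler's swing bolt: 0 = upright in the slot of the shut half, grows as it swings down towards the robot to 1.4; starts at 1.05 to 1.3. The pivot axis runs along the mixer's y, 30 mm on the robot's side of the saddle point and 20 mm below it; stiff (0.02 N m): it stays where it is left. Its nut does not pass the slot: upright it bars an open half, and it enters only if the half is quite shut (nut then 4.5 mm over the lug)
- bolt2_nut (a point): centre of the bolt's hexagonal nut, 18 mm across its flats (two flats face along the mixer's y) and 22 mm long along the bolt, moving with it, 43.5 mm from the pivot; can be pinched from above with the fingers either side in the mixer's y
- saddle3 (a point): right coupler: where the axis of a seated tube lies, 60 mm over the worktop, at the middle of the saddle. The saddle is an upward V, 28 mm long along the tube and about 18 mm wide at its mouth, so a tube's ends stick out freely on both sides; the beam's top is 24 mm below this point. Axes as the mixer's: tube along y
- flap3 (a joint): right coupler's hinged steel half: 0 = shut over the tube, grows as it opens up and away from the robot to 2.45; starts between 1.85 and 2.45. The hinge axis runs along the mixer's y, 20 mm beyond and 8 mm below the saddle point; damped and a little stiff (0.024 N m): it stays where it is left while open, and once nearly shut it sinks shut by its own weight
- flap3_grip (a point): point in the forked lug at the free end of the hinged half, moving with it, 54 mm from the hinge. The lug is 23 mm wide along the mixer's y (the sides can be pinched from above by fingers either side in y, and it can turn between them), 8 mm thick, with an 11 mm slot open at its free end, which is 9 mm beyond this point; when shut this point is 33 mm on the robot's side of the saddle point and 4 mm above it
- bolt3 (a joint): right coupler's swing bolt: 0 = upright in the slot of the shut half, grows as it swings down towards the robot to 1.4; starts at 1.05 to 1.3. The pivot axis runs along the mixer's y, 30 mm on the robot's side of the saddle point and 20 mm below it; stiff (0.02 N m): it stays where it is left. Its nut does not pass the slot: upright it bars an open half, and it enters only if the half is quite shut (nut then 4.5 mm over the lug)
- bolt3_nut (a point): centre of the bolt's hexagonal nut, 18 mm across its flats (two flats face along the mixer's y) and 22 mm long along the bolt, moving with it, 43.5 mm from the pivot; can be pinched from above with the fingers either side in the mixer's y
- selector (a joint): selector knob on top of the drive box, vertical axis, turns clockwise from above as the value grows; detents at 0 (short bar mark: off), 0.6 (one dot), 1.2 (two dots), 1.8 (three dots), 2.4 (four dots); about 0.06 N m to turn past a detent, and it snaps to the nearest. Starts at off or one dot
- selector_grip (a point): on the knob's axis, about half-way up its grip bar, which is 38 mm long along this point's own x, 12 mm thick and 24 mm high, its top 10 mm above this point; the white pointer is at the +x end. Box top 20 mm below this point
- jar_mid (a point): red-capped white jar, bystander, 68 mm across, 128 mm high
- amber_mid (a point): small amber bottle with white cap, bystander, 50 mm across, 101 mm high
- small_mid (a point): small white bottle with red cap, bystander, 40 mm across, 77 mm high

How it is judged:
By the outcome, as a careful person would: the job done as asked, in the order asked, and still so for the second after the job is handed in, with the robot touching nothing.
Of tube1, tube2, tube3 only 2 to 3 are there at a start; the rules pass over those that are not, and their reading is None.
At some moment in a run one of tube1, tube2, tube3 may be knocked a few centimetres aside while the robot is not near it.
Once in a run the grip may slacken for a moment while it holds something.
It also fails if it takes over 210 s, if anything falls off the work surface, if the arm or the gripper's body presses on something with over 40 N, if the wrist force passes 120 N, or if a joint passes its speed limit or range.

ROBOT

A 6-joint arm with a two-finger parallel gripper is mounted at the origin on a cart in front of the work surface, level with it; the furniture and walls round the work are solid. World frame = base frame: x ahead of the robot, y to its left, z up, the work surface at z = 0. Lengths are in m, angles in rad, forces in N, time in s.
With the tool pointing down it reaches from about 0.425 to 0.95 m from the base axis. Payload 3.5 kg.
Tool frame: the origin (TCP) lies at the very end of the fingers, on their centre line; the grasp point (between the pads) lies 19 mm behind it; z points along the fingers, y is the direction in which the jaws open and shut (so a half turn about z gives the same grasp; the last joint's range is limited). The gripper opens to 85 mm and grips with 20 to 120 N. Pads are 22 mm wide; open, the fingers measure 114 mm over their backs; the gripper's body (76 mm by 85 mm) begins 54 mm behind the grasp point. The pads swing forward as they close: fully open they stand 13 mm farther back than shut.
Start: joints at [-1.412, 0.286, 1.577, -0, 1.279, -0.15], TCP at [0.205, -0.643, 0.231] pointing down, gripper open.
Joint ranges: [-2.77, 2.77], [-0.9, 2.22], [0.21, 2.48], [-1.53, 4.67], [0.24, 2.81], [-2.84, 2.84]. Speed limits (rad/s): [2.79, 2.79, 3.14, 3.14, 3.14, 3.14].

INTERFACE

Orientations are given as a unit quaternion [x, y, z, w].
In Python, from plant import ctrl, imaging gives the robot as it stands.
- The arm moves only by the shell command python3 -m creep 'ROWS' [OPENING] [FORCE]. ROWS is JSON, one flat list of numbers, 4 for each row, row after row: the shift along the tool's x, y, z in units of 25 mm (1.0 is 25 mm), then the turn about the tool's z in units of 5 degrees (1.0 is 5 degrees). A call has 1 to 20 rows; each row is the pose to reach, as a shift and turn from the pose commanded when the call began, along the tool's axes at that moment; what a row does not reach only later rows make up. A row lasts 1/12 s, in which the tool goes at most 41.7 mm and 7.16 degrees, less where a joint would pass 70% of its speed; a pose out of reach is approached as far as the arm can. A call with a gripper value outside its range is refused whole. OPENING is the closure in counts, from 0 (fully open) to 255 (shut), set as the call begins (- or left out, the last holds). The fingers move at their own pace and stop on an object; FORCE is the grip in N (left out, the last holds). Time passes only in rows, so rows that repeat a pose let the fingers close. It gives the time, the measured TCP pose, the force and the opening at its end, in the units of the state.
- ctrl.get_state(): the state, without advancing time (a new reading comes with each control period).
- imaging.read_camera(name): name is "scene" or "top" or "wrist"; returns the picture (480x640x3 uint8, red, green, blue); there is no depth.
- imaging.camera_info(name): a dict with "intrinsics" (3x3 intrinsics, pixels), "origin" and "attitude" of the camera in the world. Camera axes: x right, y down, z forward; pixel columns grow to the right and rows downward; lengths in m; the calibration is good to about 2 mm. A picture is of the moment at which its call begins: read the wrist's pose just before it. camera_info takes no time and is no camera call; for the wrist camera it gives the pose at the moment of the call.
- ctrl.sign_off(): hands the job in, once; it reports no verdict.
Trained networks look in the newest picture that a camera, given by its name, has taken for a name from the list of things; names that differ only in an ending like _2 or _b are one class to them, and where a whole thing is asked for, a point or a joint stands for the part that bears it (a point fixed in the world has none). Each returns a list of dicts, best first, with "p" (0 to 1); they miss things now and then, are a little off and sometimes report something else, mostly with a low value. They report only what shows in the picture. A call takes as long as a camera call.
- imaging.silhouettes(camera, name): "mask" (480x640 bool, what is visible of it) and "uv" ([column, row] in pixels, amid what is visible of it).
The state is a dict: "time": time; "qpos": joint angles; "dq": joint speeds; "joint_efforts": joint torques, N m; "eef_pos": TCP position; "tcp_rot": TCP orientation; "contact_force": force on the tool from outside, world axes, zero at the start; "wrist_torque": the same for the moment, N m; "opening": opening from 0.0 (shut) to 1.0 (fully open).
Only numpy, scipy, OpenCV 4.12 (cv2) and the standard library are available. Lean on these libraries where they do the work, as an engineer would, in place of code of your own. Each camera call takes 0.05 s, during which the arm holds its last target.

## Working session

There is one attempt and no reset: what is moved stays moved. The work goes in short steps, Python scripts to look and compute and a shell command to move; the robot and the scene stay as the last step left them, time stands still between calls to the robot, and variables do not carry over. Pictures are saved under pics/ and viewed, and the job is handed in when it is done.

```bash
ls -la; mkdir -p pics; cat > h.py <<'E'
import numpy as np, cv2
from plant import ctrl, imaging
from scipy.spatial.transform import Rotation as R
def shot(cam,name):
    im=imaging.read_camera(cam); cv2.imwrite('pics/'+name,im[:,:,::-1]); return im
E
python3 - <<'E'
from h import *
for c in ('scene','top','wrist'):
    shot(c,c+'0.png'); print(c,imaging.camera_info(c))
print(ctrl.get_state())
E
```

```text
total 12
drwxr-xr-x  3 agent agent 4096 Dec  7 14:01 .
drwxr-xr-x 23 root  root  4096 Dec  7 14:01 ..
drwxr-xr-x  2 agent agent 4096 Dec  7 14:01 pics
scene {'intrinsics': array([[577.66078236,   0.        , 315.50129212],
       [  0.        , 577.66078236, 239.63488942],
       [  0.        ,   0.        ,   1.        ]]), 'origin': array([-0.57817328, -0.69134489,  0.99555986]), 'attitude': array([ 0.78800122, -0.40111898,  0.2153816 , -0.41444952])}
top {'intrinsics': array([[500.55803584,   0.        , 311.4255685 ],
       [  0.        , 500.55803584, 242.84756462],
       [  0.        ,   0.        ,   1.        ]]), 'origin': array([0.27507045, 0.07217477, 1.30228792]), 'attitude': array([-0.70381899,  0.70570054, -0.06017549,  0.05481319])}
wrist {'intrinsics': array([[403.42284123,   0.        , 321.69641836],
       [  0.        , 403.42284123, 237.56588031],
       [  0.        ,   0.        ,   1.        ]]), 'origin': array([ 0.27973057, -0.61952039,  0.37275694]), 'attitude': array([ 0.79787181, -0.58280015, -0.09199867,  0.12361556])}
{'time': 0.15, 'qpos': array([-1.41198203e+00,  2.87028232e-01,  1.57786331e+00,  6.25727441e-06,
        1.27859003e+00, -1.50000737e-01]), 'dq': array([-4.78845271e-04, -3.77803674e-03, -3.79946219e-03,  2.61551833e-04,
       -7.97267198e-05,  1.83922563e-03]), 'joint_efforts': array([ 1.26062481e-03, -4.06603396e+01, -2.93140393e+01, -1.10542098e-04,
        3.95615920e-03, -1.30743416e-08]), 'eef_pos': array([ 0.20509903, -0.64254222,  0.23020864]), 'tcp_rot': array([ 9.88102523e-01,  1.53793731e-01, -1.16688359e-06, -9.44464999e-04]), 'contact_force': array([0.50384939, 0.80873475, 0.25529056]), 'wrist_torque': array([ 0.04390321,  0.02863826, -0.00591304]), 'opening': 1.0011301047386492}
```

View pics/scene0.png

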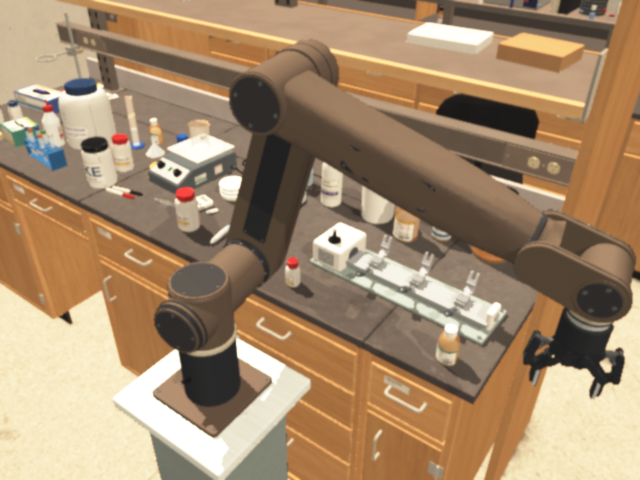

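View pics/top0.png

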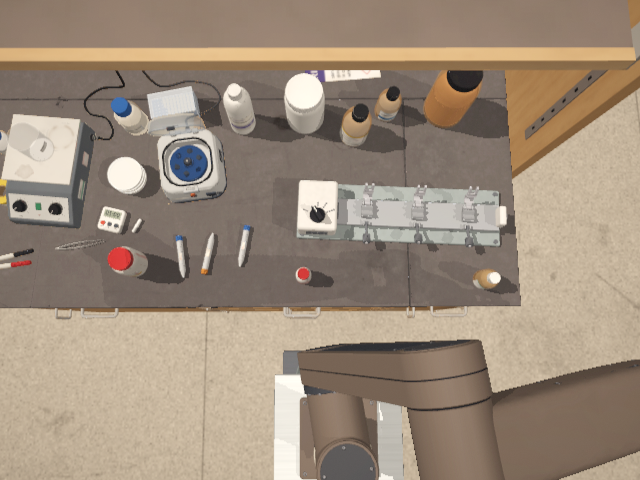

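View pics/wrist0.png

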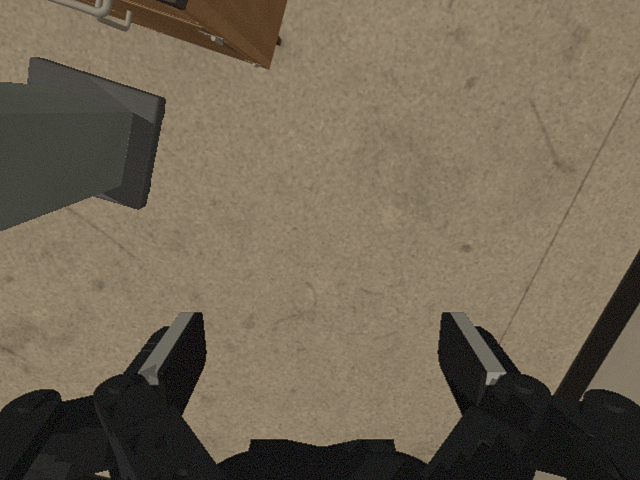

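```bash
cat >> h.py <<'E'
def cam(name):
    i=imaging.camera_info(name); return i['intrinsics'],np.array(i['origin']),R.from_quat(i['attitude'])
def toplane(name,uv,z,c=None):
    K,o,r=c or cam(name); d=r.apply(np.linalg.inv(K)@np.array([uv[0],uv[1],1.])); return o+d*(z-o[2])/d[2]
def proj(name,p,c=None):
    K,o,r=c or cam(name); q=K@r.inv().apply(np.asarray(p)-o); return q[:2]/q[2]
E
python3 - <<'E'
from h import *
im=shot('top','top1.png')
cv2.imwrite('pics/top1a.png',cv2.resize(im[200:310,100:320,::-1],None,fx=3.5,fy=3.5,interpolation=cv2.INTER_CUBIC))
cv2.imwrite('pics/top1b.png',cv2.resize(im[160:300,285:525,::-1],None,fx=3.3,fy=3.3,interpolation=cv2.INTER_CUBIC))
for n in ['tube1_mid','mixer','saddle1','flap1','flap1_grip','bolt1_nut','selector_grip','selector','jar_mid','amber_mid','small_mid']:
    for d in imaging.silhouettes('top',n)[:5]:
        print(n,round(d['p'],2),np.round(d['uv'],1),d['mask'].sum())
E
```

```text
tube1_mid 0.68 [179.9 252.9] 242
tube1_mid 0.53 [484.3 281.5] 422
tube1_mid 0.18 [298.5 272.9] 206
mixer 0.81 [398.6 211.1] 11596
mixer 0.56 [468.1 198. ] 162
saddle1 0.78 [398.8 217.3] 11667
flap1 0.77 [469.3 196.1] 147
flap1 0.71 [419.1 192.7] 178
flap1 0.65 [371.  196.6] 127
flap1_grip 0.53 [366.6 191.9] 107
flap1_grip 0.48 [395.5 215.8] 11530
bolt1_nut 0.27 [419.3 236.5] 83
selector_grip 0.73 [317.1 215.4] 200
selector_grip 0.73 [401.8 212.9] 11590
selector 0.54 [316.8 217.6] 191
jar_mid 0.7 [469.5 197.3] 169
jar_mid 0.66 [127.6 260.9] 858
jar_mid 0.42 [468.8 240.9] 75
jar_mid 0.38 [318.9 215.5] 219
amber_mid 0.71 [481.7 279.3] 456
amber_mid 0.28 [419.1 237. ] 91
small_mid 0.79 [301.2 272.1] 219
small_mid 0.45 [363.  235.1] 65
```

View pics/top1a.png

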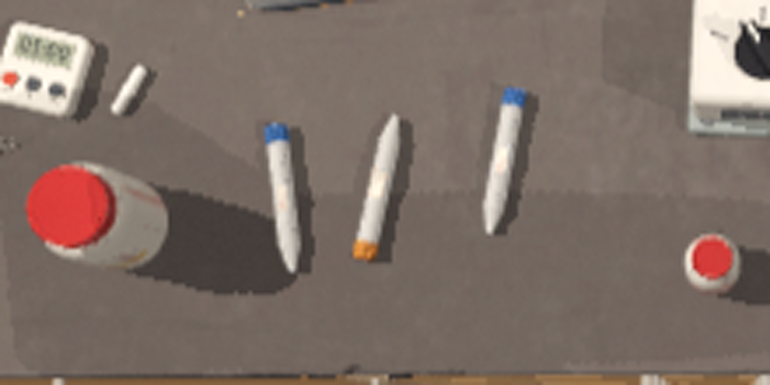

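View pics/top1b.png

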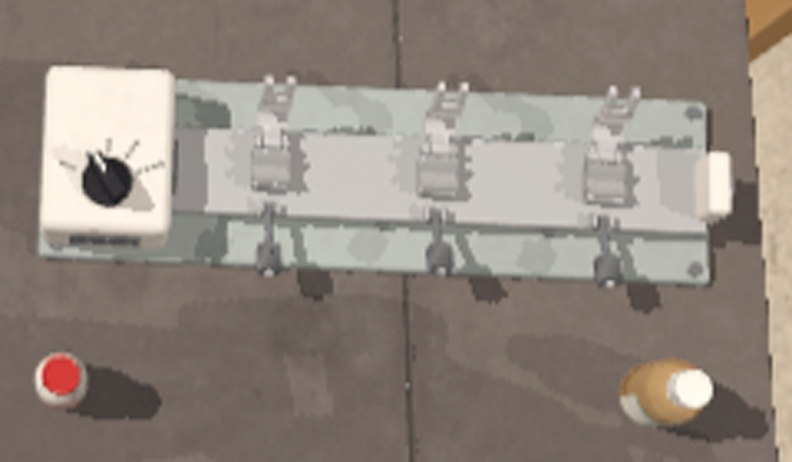

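```bash
python3 - <<'E'
from h import *
c=cam('top')
for n,a,b in [('A',(276,126),(291,272)),('B',(364,258),(395,115)),('C',(514,88),(490,233))]:
    P=[toplane('top',(u/3.5+100-.35,v/3.5+200-.35),.0085,c) for u,v in (a,b)]
    d=P[1]-P[0]
    print(n,'mid',(P[0]+P[1])/2,'len',np.linalg.norm(d),'dir',np.arctan2(d[1],d[0]))
f=lambda u,v,z:toplane('top',(u/3.3+285,v/3.3+160),z,c)
print([f(272,168,.06) for _ in [0]],f(441,176,.06),f(607,181,.06))
print('knob',f(105,182,.095),'box bl', f(55,70,.075),f(172,75,.075),f(42,232,.075),f(168,238,.075))
print('jar',toplane('top',(127,262),.1,c),toplane('top',(301,273),.06,c),toplane('top',(484,280),.06,c))
E
```

```text
A mid [0.45261408 0.4025259  0.0085    ] len 0.11065060083653142 dir -3.001913102526647
B mid [0.46183704 0.33140976 0.0085    ] len 0.10934718970281031 dir -0.18218647531013027
C mid [0.48126564 0.24064513 0.0085    ] len 0.11078025915405337 dir 2.9980750602388726
[array([ 0.56115353, -0.0803419 ,  0.06      ])] [ 0.55463249 -0.2105946   0.06      ] [ 0.55048069 -0.3386489   0.06      ]
knob [0.54257263 0.04913285 0.095     ] box bl [0.63507937 0.08673336 0.075     ] [ 0.6310052 -0.0031598  0.075    ] [0.50842888 0.09657291 0.075     ] [0.50363536 0.00134172 0.075     ]
jar [0.42663632 0.50776996 0.1       ] [0.40307505 0.08859693 0.06      ] [ 0.38443113 -0.36722685  0.06      ]
```

```bash
cat >> h.py <<'E'
def tcp():
    s=ctrl.get_state(); r=R.from_quat(s['tcp_rot']); m=r.as_matrix()
    return np.array(s['eef_pos']),r,np.arctan2(m[1,0],m[0,0])
def go(x,y,z,yaw):
    p,r,w=tcp(); d=r.inv().apply(np.array([x,y,z])-p)
    dy=yaw-w
    t=-np.degrees(dy)/5
    print('units',np.round(d/.025,2),'turn',round(t,2),'rows>=',int(np.ceil(max(np.linalg.norm(d)/.0417,abs(t)*5/7.16))),'z',round(p[2],4),'yaw',round(w,3))
def st():
    s=ctrl.get_state();p,r,w=tcp();print('t',round(s['time'],2),'p',np.round(p,4),'yaw',round(w,3),'f',np.round(s['contact_force'],1),'open',round(s['opening'],3),'q',np.round(s['qpos'],2))
E
python3 - <<'E'
from h import *
K,o,r=cam('wrist');p,tr,w=tcp()
print('cam in tool',tr.inv().apply(o-p),(tr.inv()*r).as_matrix(), w)
go(.47,-.21,.25,-.041)
E
```

```text
cam in tool [ 0.07816766  0.00048892 -0.14253803] [[-1.18616388e-04 -9.52425381e-01 -3.04771849e-01]
 [ 9.99999671e-01  1.31405116e-04 -7.99843940e-04]
 [ 8.01840250e-04 -3.04771844e-01  9.52425052e-01]] 0.3087557649216682
units [ 15.36 -13.28  -0.75] turn 4.01 rows>= 13 z 0.2313 yaw 0.309
```

```bash
python3 - <<'E'
from h import *
go(.55,-.21,.27,-.041)
E
```

```text
units [ 18.41 -12.31  -1.55] turn 4.01 rows>= 14 z 0.2313 yaw 0.309
```

```bash
python3 -m creep '[18.4,-12.3,-1.55,4, 18.4,-12.3,-1.55,4, 18.4,-12.3,-1.55,4, 18.4,-12.3,-1.55,4, 18.4,-12.3,-1.55,4, 18.4,-12.3,-1.55,4, 18.4,-12.3,-1.55,4, 18.4,-12.3,-1.55,4, 18.4,-12.3,-1.55,4, 18.4,-12.3,-1.55,4, 18.4,-12.3,-1.55,4, 18.4,-12.3,-1.55,4, 18.4,-12.3,-1.55,4, 18.4,-12.3,-1.55,4, 18.4,-12.3,-1.55,4, 18.4,-12.3,-1.55,4, 18.4,-12.3,-1.55,4, 18.4,-12.3,-1.55,4]'; python3 - <<'E'
from h import *
st(); c=cam('wrist'); shot('wrist','w1.png')
import pickle; pickle.dump(c,open('w1.pkl','wb'))
for n in ['flap1','bolt1','mixer','flap1_grip','bolt1_nut']:
    for d in imaging.silhouettes('wrist',n)[:4]: print(n,round(d['p'],2),np.round(d['uv'],1),d['mask'].sum())
E
```

```text
time: 2.25
eef_pos: [0.5491, -0.2116, 0.2698]
tcp_rot: [1.0, -0.021, -0.0, 0.0]
contact_force: [1.0, -0.3, 1.2]
opening: 1.003
t 2.25 p [ 0.5491 -0.2116  0.2698] yaw -0.042 f [ 1.  -0.3  1.2] open 1.003 q [-0.54  0.07  1.75 -0.    1.32  1.07]
flap1 0.95 [160.  142.1] 1379
flap1 0.77 [314.7 146.9] 1079
flap1 0.56 [471.5 144.2] 1469
bolt1 0.67 [158.9 146.9] 1408
bolt1 0.66 [183.4 256.6] 868
bolt1 0.63 [317.4 257.6] 824
mixer 0.66 [273.6 175.2] 85451
mixer 0.53 [455.2 256.3] 952
flap1_grip 0.62 [158.7 145.4] 1480
bolt1_nut 0.83 [181.5 256.6] 883
bolt1_nut 0.55 [451.6 259.5] 859
```

View pics/w1.png

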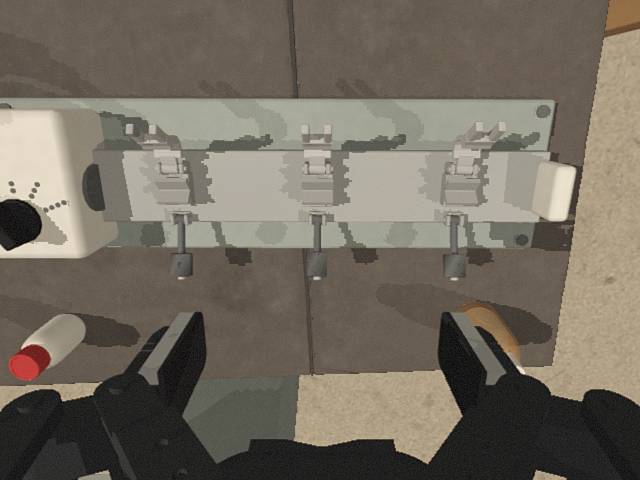

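```bash
python3 - <<'E'
import cv2
im=cv2.imread('pics/w1.png')
a=[cv2.resize(im[110:285,x-33:x+33],None,fx=4,fy=3.4,interpolation=cv2.INTER_CUBIC) for x in (170,317,465)]
b=cv2.hconcat(a); print(b.shape); cv2.imwrite('pics/w1z.png',b)
E
```

```text
(595, 792, 3)
```

View pics/w1z.png

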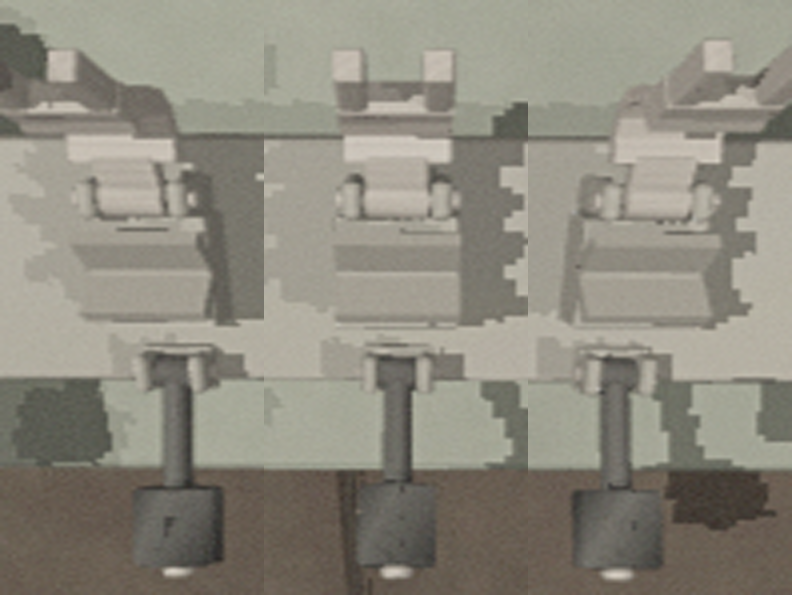

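```bash
cat >> h.py <<'E'
def mx(m,p):  # mixer->world
    c,s=np.cos(m[2]),np.sin(m[2]); p=np.asarray(p,float)
    return np.array([m[0]+c*p[0]-s*p[1],m[1]+s*p[0]+c*p[1],p[2]])
def flappt(i,th,r=.0543,y=0.):
    a=th+.2227
    return np.array([.020-r*np.cos(a),.13*(2-i)+y,.052+r*np.sin(a)])
def nutpt(i,b,r=.0435):
    return np.array([-.030-r*np.sin(b),.13*(2-i),.040+r*np.cos(b)])
E
python3 - <<'E'
from h import *
import pickle
from scipy.optimize import least_squares
c=pickle.load(open('w1.pkl','rb'))
x0=[137,284,432]
Z=lambda i,u,v:np.array([(u-264*(i-1))/4+x0[i-1]-.4,v/3.4+110-.4])
obs=[]
for i,h,pv,nt in [(1,(137,198),(176,368),(179,525)),(2,(398,200),(398,368),(396,525)),(3,(657,200),(616,368),(617,529))]:
    obs+=[('h',i,Z(i,*h)),('p',i,Z(i,*pv)),('n',i,Z(i,*nt))]
obs+=[('t',1,Z(1,62,65),-.0085),('t',2,Z(2,348,65),.0085),('t',2,Z(2,438,65),-.0085),('t',3,Z(3,717,55),.0085)]
def f(q):
    m=q[:3];r=[]
    for o in obs:
        i=o[1]
        if o[0]=='h':P=[.020,.13*(2-i),.052]
        elif o[0]=='p':P=[-.030,.13*(2-i),.040]
        elif o[0]=='n':P=nutpt(i,q[5+i])
        else:P=flappt(i,q[2+i],.063,o[3])
        r.append(proj('wrist',mx(m,P),c)-o[2])
    return np.concatenate(r)
s=least_squares(f,[.55,-.21,-.04,2.1,2.1,2.1,1.2,1.2,1.2])
print(np.round(s.x,4)); print(np.round(s.fun.reshape(-1,2),1))
for i in (1,2,3):print('saddle',mx(s.x,[0,.13*(2-i),.06]),'flapgrip',mx(s.x,flappt(i,s.x[2+i])),'nut',mx(s.x,nutpt(i,s.x[5+i])))
E
```

```text
[ 0.5571 -0.2078 -0.0444  1.9533  1.9567  2.0032  1.2867  1.3022  1.2133]
[[-0.3 -0.3]
 [ 0.4  0.6]
 [-0.  -0.2]
 [-0.2 -0.6]
 [ 0.   0.8]
 [ 0.4  0. ]
 [-0.7 -0.3]
 [-0.3  1.1]
 [ 0.  -0.6]
 [-0.5 -0.1]
 [-0.2 -0. ]
 [ 0.3  0. ]
 [ 0.9 -0.1]]
saddle [ 0.56285752 -0.07789491  0.06      ] flapgrip [ 0.61370184 -0.08015174  0.09665453] nut [ 0.49117214 -0.07471299  0.05219386]
saddle [ 0.55709285 -0.20776703  0.06      ] flapgrip [ 0.60808891 -0.2100306   0.09654906] nut [ 0.48522287 -0.20457692  0.05154226]
saddle [ 0.55132819 -0.33763915  0.06      ] flapgrip [ 0.60435992 -0.33999309  0.09505743] nut [ 0.48064856 -0.33450188  0.05522337]
```

```bash
python3 - <<'E'
from h import *
go(.51,.325,.27,0)
E
```

```text
units [ -2.47 -21.35   0.  ] turn -0.47 rows>= 13 z 0.2701 yaw -0.041
```

```bash
python3 -m creep '[-2.5,-21.35,0,-0.5, -2.5,-21.35,0,-0.5, -2.5,-21.35,0,-0.5, -2.5,-21.35,0,-0.5, -2.5,-21.35,0,-0.5, -2.5,-21.35,0,-0.5, -2.5,-21.35,0,-0.5, -2.5,-21.35,0,-0.5, -2.5,-21.35,0,-0.5, -2.5,-21.35,0,-0.5, -2.5,-21.35,0,-0.5, -2.5,-21.35,0,-0.5, -2.5,-21.35,0,-0.5, -2.5,-21.35,0,-0.5, -2.5,-21.35,0,-0.5, -2.5,-21.35,0,-0.5, -2.5,-21.35,0,-0.5]' 150 30; cat > tubes.py <<'E'
from h import *
import sys
st(); c=cam('wrist'); im=shot('wrist',sys.argv[1])
ds=imaging.silhouettes('wrist','tube1_mid')
for d in ds[:5]:
    m=d['mask'].astype(np.uint8); vs,us=np.nonzero(m)
    P=np.array([toplane('wrist',(u,v),.0085,c)[:2] for u,v in zip(us,vs)])
    mu=P.mean(0); w,V=np.linalg.eigh(np.cov((P-mu).T)); ax=V[:,1]; t=(P-mu)@ax
    lo,hi=t.min(),t.max(); mid=mu+ax*(lo+hi)/2
    print(round(d['p'],2),np.round(d['uv']),'mid',np.round(mid,4),'len',round(hi-lo,4),'ang',round(np.arctan2(ax[1],ax[0]),3))
E
python3 tubes.py w2.png
```

```text
time: 3.97
eef_pos: [0.5093, 0.3243, 0.27]
tcp_rot: [1.0, 0.001, -0.0, 0.0]
contact_force: [0.3, -0.7, -0.1]
opening: 0.411
t 3.97 p [0.5093 0.3243 0.27  ] yaw 0.002 f [ 0.3 -0.7 -0.1] open 0.411 q [ 0.4   0.1   1.72 -0.    1.32  1.97]
0.68 [244. 236.] mid [0.4531 0.4049] len 0.1101 ang -2.992
0.17 [311. 236.] mid [0.4593 0.3343] len 0.1111 ang 2.957
```

View pics/w2.png

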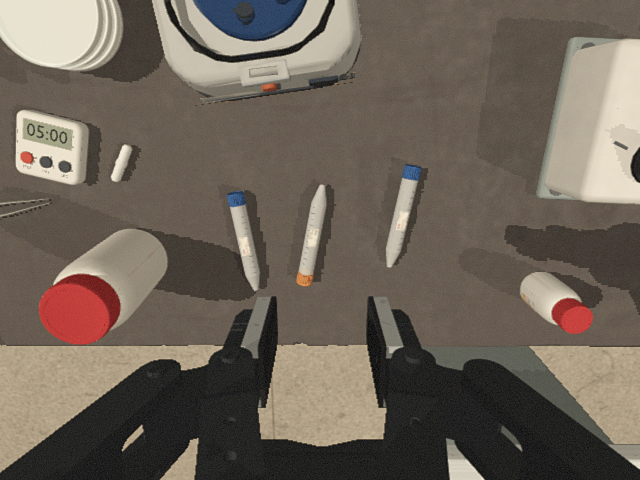

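```bash
python3 - <<'E'
from h import *
c=cam('wrist')
for n,a,b in [('A',(236,192.5),(255,290)),('B',(304,285.5),(322.5,185)),('C',(413,165.5),(390,266))]:
    P=[toplane('wrist',x,.0085,c)[:2] for x in (a,b)]; d=P[1]-P[0];L=np.linalg.norm(d);d/=L;mid=(P[0]+P[1])/2
    print(n,'mid',mid,'L',L,'capdir ang',np.arctan2(-d[1],-d[0]),'grip',mid-d*.029)
go(.5108,.2379,.10,-.17)
E
```

```text
A mid [0.45203086 0.40412288] L 0.1093882390687326 capdir ang 0.1278632305138373 grip [0.48079412 0.40782082]
B mid [0.45866002 0.3332613 ] L 0.11260988566385098 capdir ang 2.962613595324759 grip [0.43012327 0.33842403]
C mid [0.48001284 0.24184254] L 0.10880649627067854 capdir ang -0.15893377842824966 grip [0.50864734 0.23725284]
units [0.05 3.45 6.81] turn 1.96 rows>= 5 z 0.2702 yaw 0.001
```

```bash
python3 -m creep '[0,3.45,4,2, 0,3.45,8,2, 0,3.45,8.4,2, 0,3.45,8.4,2, 0,3.45,8.4,2, 0,3.45,8.4,2, 0,3.45,8.4,2, 0,3.45,8.4,2, 0,3.45,8.4,2]'; python3 - <<'E'
from h import *
st();shot('wrist','w3.png');go(.5086,.2373,.004,-.165)
E
```

```text
time: 4.82
eef_pos: [0.5112, 0.2395, 0.0623]
tcp_rot: [0.996, -0.086, 0.002, -0.001]
contact_force: [-0.2, 0.4, 0.9]
opening: 0.406
t 4.82 p [0.5112 0.2395 0.0623] yaw -0.172 f [-0.2  0.4  0.9] open 0.406 q [0.26 0.25 1.97 0.   0.93 2.  ]
units [-0.11  0.13  2.36] turn -0.07 rows>= 2 z 0.063 yaw -0.172
```

View pics/w3.png

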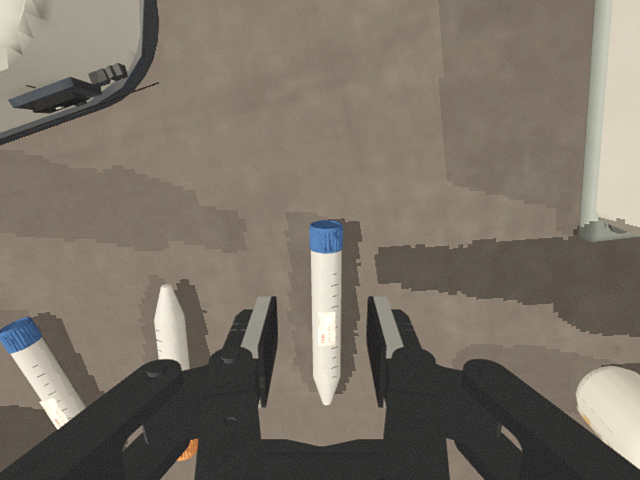

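```bash
python3 -m creep '[-0.1,0.13,1.2,0, -0.1,0.13,2,0, -0.1,0.13,2.3,0, -0.1,0.13,2.35,0, -0.1,0.13,2.35,0, -0.1,0.13,2.35,0]' && python3 -m creep '[0,0,0,0,0,0,0,0,0,0,0,0,0,0,0,0,0,0,0,0,0,0,0,0,0,0,0,0,0,0,0,0]' 255 40 && python3 -m creep '[0,0,-0.5,0,0,0,-1,0,0,0,-2,0,0,0,-2,0,0,0,-2,0,0,0,-2,0]' ; python3 - <<'E'
from h import *
st();shot('wrist','w4.png')
E
```

```text
time: 5.37
eef_pos: [0.5079, 0.2372, 0.0033]
tcp_rot: [0.996, -0.085, 0.002, -0.001]
contact_force: [0.3, 0.5, 0.4]
opening: 0.411
time: 6.03
eef_pos: [0.5075, 0.237, 0.0029]
tcp_rot: [0.996, -0.085, 0.001, -0.001]
contact_force: [-0.3, -0.2, 5.7]
opening: 0.158
time: 6.53
eef_pos: [0.5061, 0.2364, 0.0515]
tcp_rot: [0.996, -0.085, 0.0, -0.0]
contact_force: [-1.0, -0.6, -0.7]
opening: 0.151
t 6.53 p [0.5061 0.2364 0.0515] yaw -0.171 f [-1.  -0.6 -0.7] open 0.151 q [ 0.26  0.25  1.98 -0.    0.91  2.  ]
```

View pics/w4.png

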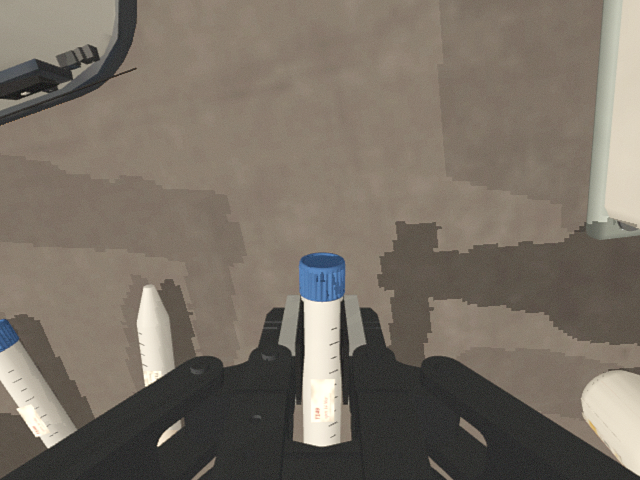

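```bash
python3 - <<'E'
from h import *
p,r,w=tcp();c=cam('wrist')
for x in (.022,.024,.026,.028,.030): print(x,proj('wrist',p+r.apply([x,0,-.014]),c),'capbase',proj('wrist',p+r.apply([x-.013,0,-.0141]),c))
go(.5649,-.0488,.13,np.pi/2-.0444)
m=[.5571,-.2078,-.0444]
for i in (1,2,3): print(mx(m,[0,.13*(2-i)+.029,.06]),mx(m,[0,.13*(2-i)-.029,.06]))
E
```

```text
0.022 [320.77464664 279.38711086] capbase [320.80707518 313.15788675]
0.024 [320.76935167 274.0420306 ] capbase [320.80206237 308.10206174]
0.026 [320.76400997 268.64978155] capbase [320.79700653 303.00283543]
0.028 [320.75862093 263.20973657] capbase [320.7919071  297.85964655]
0.03 [320.7531839  257.72125736] capbase [320.78676351 292.67192411]
units [ 4.28 10.83 -3.17] turn -19.45 rows>= 14 z 0.0507 yaw -0.171
[ 0.56415728 -0.0489567   0.06      ] [ 0.56158293 -0.10689954  0.06      ]
[ 0.55838718 -0.17882858  0.06      ] [ 0.55581282 -0.23677142  0.06      ]
[ 0.55261707 -0.30870046  0.06      ] [ 0.55004272 -0.3666433   0.06      ]
```

```bash
python3 -m creep '[0,0,-1.5,0, 0,0,-3,0, 0,0,-4.6,-1, 1.5,3,-5.2,-3, 4.28,10.83,-5.2,-19.45, 4.28,10.83,-5.2,-19.45, 4.28,10.83,-5.2,-19.45, 4.28,10.83,-5.2,-19.45, 4.28,10.83,-5.2,-19.45, 4.28,10.83,-5.2,-19.45, 4.28,10.83,-5.2,-19.45, 4.28,10.83,-5.2,-19.45, 4.28,10.83,-5.2,-19.45, 4.28,10.83,-5.2,-19.45, 4.28,10.83,-5.2,-19.45, 4.28,10.83,-5.2,-19.45, 4.28,10.83,-5.2,-19.45, 4.28,10.83,-5.2,-19.45, 4.28,10.83,-5.2,-19.45, 4.28,10.83,-5.2,-19.45]'; python3 - <<'E'
from h import *
st();shot('wrist','w5.png');go(.5642,-.0490,.08,np.pi/2-.0444)
E
```

```text
time: 8.25
eef_pos: [0.5652, -0.0484, 0.1805]
tcp_rot: [0.723, 0.691, -0.0, -0.001]
contact_force: [-0.4, -0.3, -0.6]
opening: 0.157
t 8.25 p [ 0.5652 -0.0484  0.1805] yaw 1.525 f [-0.4 -0.3 -0.6] open 0.157 q [-0.26  0.1   1.89  0.    1.15 -0.22]
units [-0.03 -0.04  4.03] turn -0.02 rows>= 3 z 0.1807 yaw 1.525
```

View pics/w5.png

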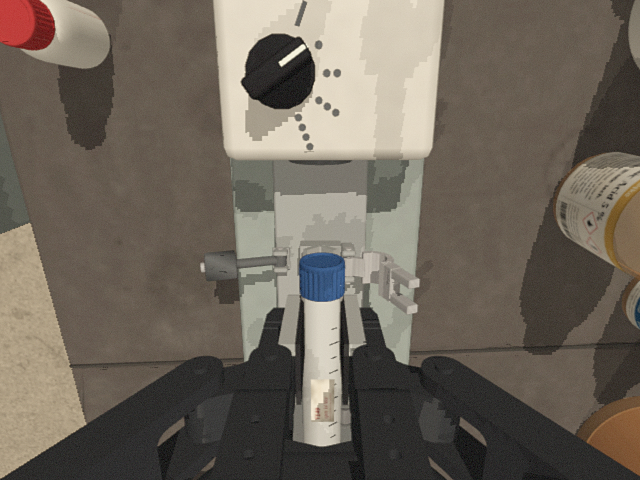

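```bash
python3 -m creep '[0,0,1.5,0, 0,0,3,0, 0,0,4.0,0, 0,0,4.4,0,0,0,4.6,0,0,0,4.6,0,0,0,4.6,0]'; python3 - <<'E'
from h import *
st();shot('wrist','w6.png');go(.5642,-.0490,.0545,np.pi/2-.0444)
E
```

```text
time: 8.88
eef_pos: [0.5669, -0.0489, 0.068]
tcp_rot: [0.723, 0.691, 0.001, 0.001]
contact_force: [0.6, 0.2, -0.6]
opening: 0.156
t 8.88 p [ 0.5669 -0.0489  0.068 ] yaw 1.526 f [ 0.6  0.2 -0.6] open 0.156 q [-0.26  0.25  1.95 -0.    0.94 -0.22]
units [-0.01 -0.13  0.56] turn -0.0 rows>= 1 z 0.0685 yaw 1.526
```

View pics/w6.png

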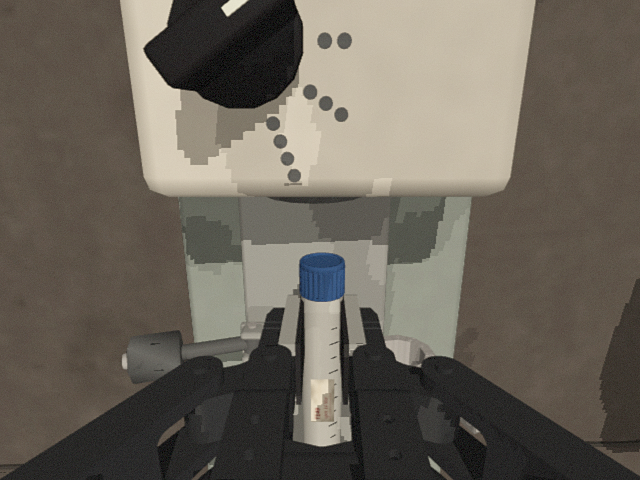

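```bash
python3 -m creep '[0,-0.12,0,0, 0,-0.12,0.1,0, 0,-0.12,0.3,0, 0,-0.12,0.45,0, 0,-0.12,0.5,0, 0,-0.12,0.5,0]'; python3 - <<'E'
from h import *
st();go(.5642,-.0490,.0545,np.pi/2-.0444)
E
```

```text
time: 9.43
eef_pos: [0.5637, -0.0486, 0.0547]
tcp_rot: [0.723, 0.691, 0.001, 0.001]
contact_force: [1.3, 0.3, 2.7]
opening: 0.155
t 9.43 p [ 0.5637 -0.0486  0.0547] yaw 1.526 f [1.3 0.3 2.7] open 0.155 q [-0.27  0.26  1.96  0.    0.92 -0.22]
units [-0.02  0.02  0.01] turn -0.0 rows>= 1 z 0.0547 yaw 1.526
```

```bash
python3 -m creep '[0,0,0,0,0,0,0,0,0,0,0,0,0,0,0,0,0,0,0,0]' 170 && python3 -m creep '[0,0,-1,0, 0,0,-2,0, 0,0,-4,0, -1,0,-6,0, -3,0,-7,0, -3,0,-7,0, -3,0,-7,0, -3,0,-7,0]'; python3 - <<'E'
from h import *
st();shot('wrist','w7.png')
E
```

```text
time: 9.85
eef_pos: [0.5622, -0.0483, 0.0534]
tcp_rot: [0.723, 0.691, -0.0, -0.0]
contact_force: [0.4, -0.1, 0.1]
opening: 0.331
time: 10.52
eef_pos: [0.5598, -0.1245, 0.2304]
tcp_rot: [0.724, 0.69, 0.001, 0.001]
contact_force: [-0.1, 0.1, -0.6]
opening: 0.329
t 10.52 p [ 0.5598 -0.1245  0.2304] yaw 1.524 f [-0.1  0.1 -0.6] open 0.329 q [-0.4   0.06  1.83  0.    1.24 -0.35]
```

View pics/w7.png

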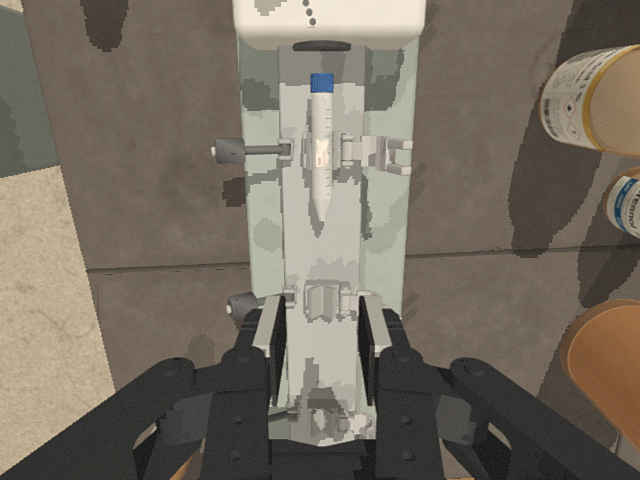

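```bash
python3 - <<'E'
from h import *
go(.6137,-.0802,.15,-.0444)
E
```

```text
units [1.82 2.11 3.13] turn 17.98 rows>= 13 z 0.2284 yaw 1.525
```

```bash
python3 -m creep '[1.8,2.1,0,18, 1.8,2.1,0,18, 1.8,2.1,0,18, 1.8,2.1,0,18, 1.8,2.1,0,18, 1.8,2.1,0,18, 1.8,2.1,0,18, 1.8,2.1,1,18, 1.8,2.1,2,18, 1.8,2.1,3.1,18, 1.8,2.1,3.1,18, 1.8,2.1,3.1,18, 1.8,2.1,3.1,18, 1.8,2.1,3.1,18, 1.8,2.1,3.1,18]' 140; python3 - <<'E'
from h import *
st();shot('wrist','w8.png');go(.6137,-.0802,.0905,-.0444)
E
```

```text
time: 11.82
eef_pos: [0.6126, -0.0793, 0.1493]
tcp_rot: [1.0, -0.021, -0.002, -0.001]
contact_force: [-0.1, -0.1, 0.3]
opening: 0.449
t 11.82 p [ 0.6126 -0.0793  0.1493] yaw -0.041 f [-0.1 -0.1  0.3] open 0.449 q [-0.29  0.24  1.79  0.    1.12  1.32]
units [0.04 0.03 2.37] turn 0.03 rows>= 2 z 0.1498 yaw -0.042
```

View pics/w8.png

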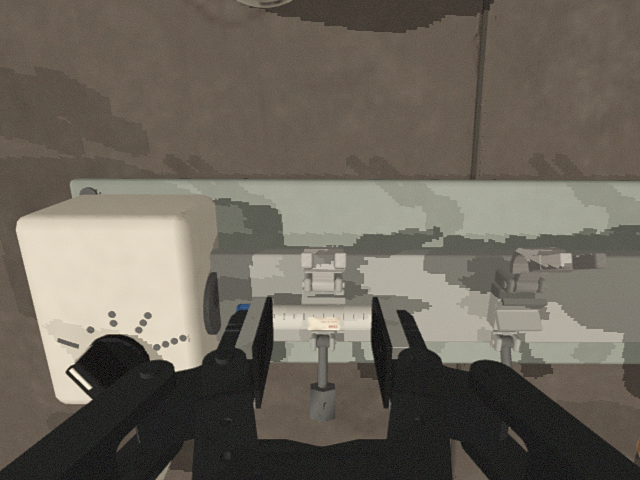

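```bash
python3 -m creep '[0,0,1,0, 0,0,2,0, 0,0,2.37,0, 0,0,2.37,0, 0,0,2.37,0]' && python3 -m creep '[0,0,0,0,0,0,0,0,0,0,0,0,0,0,0,0,0,0,0,0]' 255 20; python3 - <<'E'
from h import *
st()
for th0 in (1.955,2.0):
  g=lambda t:flappt(1,t)
  print([ (round((g(t)-g(th0))[0]/.025,2),round(-(g(t)-g(th0))[2]/.025,2)) for t in np.linspace(th0,0,13)])
E
```

```text
time: 12.28
eef_pos: [0.6134, -0.0804, 0.0917]
tcp_rot: [1.0, -0.022, -0.001, -0.0]
contact_force: [0.7, -0.0, 0.5]
opening: 0.452
time: 12.7
eef_pos: [0.6151, -0.0804, 0.0938]
tcp_rot: [1.0, -0.022, 0.002, -0.0]
contact_force: [2.5, 3.1, 2.4]
opening: 0.261
t 12.7 p [ 0.6151 -0.0804  0.0938] yaw -0.045 f [2.5 3.1 2.4] open 0.261 q [-0.29  0.31  1.82  0.    1.01  1.32]
[(np.float64(0.0), np.float64(-0.0)), (np.float64(-0.31), np.float64(-0.18)), (np.float64(-0.64), np.float64(-0.3)), (np.float64(-0.98), np.float64(-0.37)), (np.float64(-1.34), np.float64(-0.39)), (np.float64(-1.69), np.float64(-0.34)), (np.float64(-2.03), np.float64(-0.24)), (np.float64(-2.34), np.float64(-0.09)), (np.float64(-2.63), np.float64(0.12)), (np.float64(-2.88), np.float64(0.37)), (np.float64(-3.09), np.float64(0.65)), (np.float64(-3.25), np.float64(0.97)), (np.float64(-3.36), np.float64(1.3))]
[(np.float64(0.0), np.float64(-0.0)), (np.float64(-0.3), np.float64(-0.19)), (np.float64(-0.64), np.float64(-0.34)), (np.float64(-0.99), np.float64(-0.42)), (np.float64(-1.35), np.float64(-0.45)), (np.float64(-1.71), np.float64(-0.41)), (np.float64(-2.06), np.float64(-0.32)), (np.float64(-2.39), np.float64(-0.16)), (np.float64(-2.69), np.float64(0.04)), (np.float64(-2.95), np.float64(0.29)), (np.float64(-3.16), np.float64(0.58)), (np.float64(-3.33), np.float64(0.9)), (np.float64(-3.44), np.float64(1.25))]
```

```bash
python3 -m creep '[-0.31,0,-0.18,0, -0.64,0,-0.3,0, -0.98,0,-0.37,0, -1.34,0,-0.39,0, -1.69,0,-0.34,0, -2.03,0,-0.24,0, -2.34,0,-0.09,0, -2.63,0,0.12,0, -2.88,0,0.37,0, -3.09,0,0.65,0, -3.25,0,0.97,0, -3.36,0,1.3,0, -3.36,0,1.35,0, -3.36,0,1.35,0]'; python3 - <<'E'
from h import *
st();shot('wrist','w9.png')
E
```

```text
time: 13.87
eef_pos: [0.5259, -0.0762, 0.057]
tcp_rot: [1.0, -0.022, -0.005, -0.001]
contact_force: [-7.0, 2.0, 3.1]
opening: 0.267
t 13.87 p [ 0.5259 -0.0762  0.057 ] yaw -0.044 f [-7.   2.   3.1] open 0.267 q [-0.33  0.19  2.04 -0.    0.92  1.28]
```

View pics/w9.png

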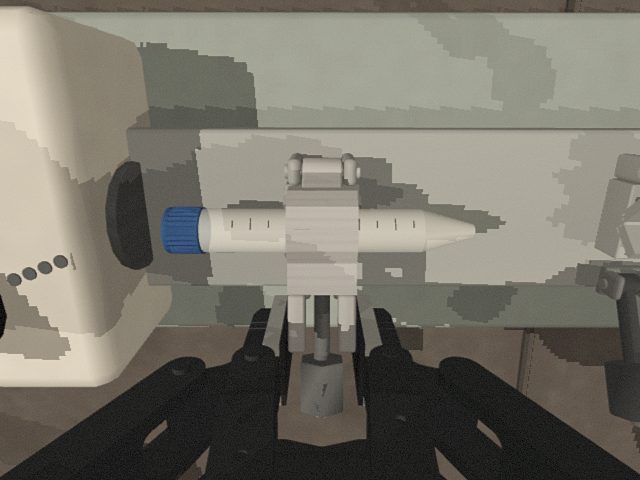

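```bash
python3 -m creep '[0,0,0,0,0,0,0,0,0,0,0,0, 0,0,-1,0, 0,0,-2,0, -1,0,-2.2,0, -1.4,0,-2.2,0, -1.4,0,-2.2,0, -1.4,0,-2.2,0]' 140; python3 - <<'E'
from h import *
st();shot('wrist','w10.png');go(.4912,-.0747,.0442,-.0444)
E
```

```text
time: 14.67
eef_pos: [0.4941, -0.0753, 0.1125]
tcp_rot: [1.0, -0.023, -0.0, -0.0]
contact_force: [-0.0, -0.4, -0.2]
opening: 0.452
t 14.67 p [ 0.4941 -0.0753  0.1125] yaw -0.045 f [-0.  -0.4 -0.2] open 0.452 q [-0.35  0.03  2.1  -0.    1.01  1.26]
units [-0.13 -0.02  2.73] turn -0.01 rows>= 2 z 0.1124 yaw -0.045
```

View pics/w10.png

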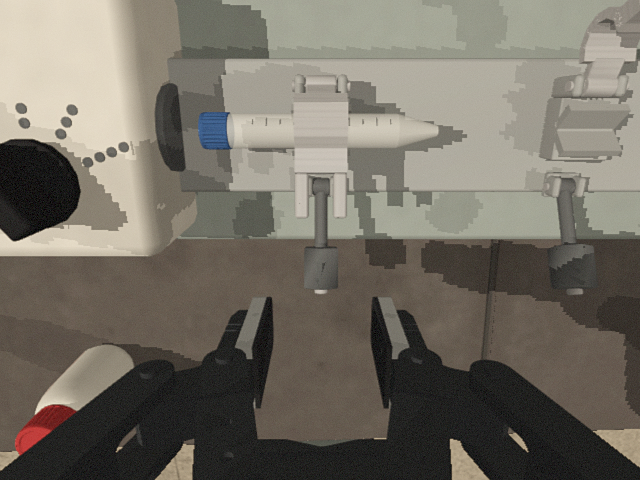

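```bash
python3 -m creep '[-0.12,0,1.2,0, -0.12,0,2.3,0, -0.12,0,2.73,0, -0.12,0,2.73,0, -0.12,0,2.73,0]' && python3 -m creep '[0,0,0,0,0,0,0,0,0,0,0,0,0,0,0,0,0,0,0,0]' 255 20; python3 - <<'E'
from h import *
st()
for b in (1.287,1.302,1.213):
  g=lambda t:nutpt(1,t)
  print([ (float(round((g(t)-g(b))[0]/.025,2)),float(round(-(g(t)-g(b))[2]/.025,2))) for t in np.linspace(b,0,10)])
E
```

```text
time: 15.13
eef_pos: [0.4917, -0.0752, 0.0444]
tcp_rot: [1.0, -0.022, -0.001, -0.0]
contact_force: [0.2, -0.0, -0.6]
opening: 0.454
time: 15.55
eef_pos: [0.4931, -0.0749, 0.0464]
tcp_rot: [1.0, -0.023, 0.002, -0.0]
contact_force: [1.8, 4.9, 2.3]
opening: 0.202
t 15.55 p [ 0.4931 -0.0749  0.0464] yaw -0.045 f [1.8 4.9 2.3] open 0.202 q [-0.36  0.14  2.13  0.    0.87  1.26]
[(0.0, -0.0), (0.09, -0.23), (0.21, -0.45), (0.35, -0.65), (0.53, -0.83), (0.73, -0.98), (0.95, -1.1), (1.18, -1.18), (1.42, -1.24), (1.67, -1.25)]
[(0.0, -0.0), (0.08, -0.24), (0.2, -0.46), (0.35, -0.66), (0.53, -0.84), (0.73, -0.99), (0.95, -1.12), (1.18, -1.21), (1.43, -1.26), (1.68, -1.28)]
[(0.0, -0.0), (0.1, -0.21), (0.22, -0.41), (0.37, -0.59), (0.54, -0.75), (0.74, -0.88), (0.95, -0.99), (1.17, -1.07), (1.4, -1.11), (1.63, -1.13)]
```

```bash
python3 -m creep '[0.09,0,-0.23,0, 0.21,0,-0.45,0, 0.35,0,-0.65,0, 0.53,0,-0.83,0, 0.73,0,-0.98,0, 0.95,0,-1.1,0, 1.18,0,-1.18,0, 1.42,0,-1.24,0, 1.67,0,-1.25,0, 1.75,0,-1.25,0, 1.75,0,-1.25,0, 1.75,0,-1.25,0, 1.75,0,-1.25,0]'; python3 - <<'E'
from h import *
st();m=[.5571,-.2078,-.0444];print(mx(m,nutpt(1,0)))
shot('wrist','w11.png')
E
```

```text
time: 16.63
eef_pos: [0.5159, -0.0756, 0.073]
tcp_rot: [0.999, -0.019, -0.029, -0.002]
contact_force: [-52.8, -0.0, 28.8]
opening: 0.202
t 16.63 p [ 0.5159 -0.0756  0.073 ] yaw -0.039 f [-52.8  -0.   28.8] open 0.202 q [-0.33  0.17  2.03 -0.02  1.    1.29]
[ 0.53289967 -0.07659655  0.0835    ]
```

View pics/w11.png

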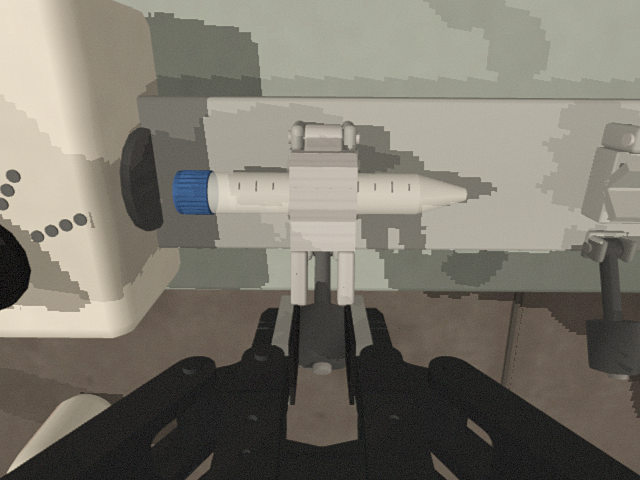

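```bash
python3 -m creep '[-0.5,0,0.1,0, -0.9,0,0.25,0, -1.22,0,0.42,0, -1.22,0,0.42,0, -1.22,0,0.42,0]'; python3 - <<'E'
from h import *
st();shot('wrist','w12.png')
E
python3 -m creep '[0,0,0,0,0,0,0,0,0,0,0,0,0,0,0,0]' 170;  python3 -m creep '[-1,0,-1.5,0,-1,0,-3,0,-0.5,0,-4,0,-0.5,0,-4,0,-0.5,0,-4,0,-0.5,0,-4,0]'; python3 - <<'E'
from h import *
st();c=cam('wrist');im=shot('wrist','w13.png')
m=[.5571,-.2078,-.0444]
for y in (.0115,-.0115):
  for x,z in ((-.042,.068),(-.042,.060),(-.033,.068)): 
    q=proj('wrist',mx(m,[x,.13+y,z]),c);print(x,y,z,q)
E
```

```text
time: 17.1
eef_pos: [0.5074, -0.0756, 0.0683]
tcp_rot: [1.0, -0.023, 0.003, -0.0]
contact_force: [-0.3, 5.2, 2.4]
opening: 0.202
t 17.1 p [ 0.5074 -0.0756  0.0683] yaw -0.046 f [-0.3  5.2  2.4] open 0.202 q [-0.35  0.13  2.09  0.    0.92  1.27]
time: 17.48
eef_pos: [0.506, -0.0766, 0.0666]
tcp_rot: [1.0, -0.022, 0.001, 0.001]
contact_force: [-0.1, 1.2, -1.0]
opening: 0.329
time: 17.98
eef_pos: [0.4923, -0.0754, 0.1654]
tcp_rot: [1.0, -0.022, -0.0, 0.0]
contact_force: [-0.5, -0.4, -0.6]
opening: 0.331
t 17.98 p [ 0.4923 -0.0754  0.1654] yaw -0.045 f [-0.5 -0.4 -0.6] open 0.331 q [-0.36 -0.04  2.06 -0.    1.12  1.26]
-0.042 0.0115 0.068 [301.27333287 194.60910704]
-0.042 0.0115 0.06 [301.90431653 191.98437484]
-0.033 0.0115 0.068 [301.03304942 179.76411756]
-0.042 -0.0115 0.068 [339.36716667 194.59881741]
-0.042 -0.0115 0.06 [338.8430075  191.97415466]
-0.033 -0.0115 0.068 [339.56205698 179.75227934]
```

View pics/w12.png

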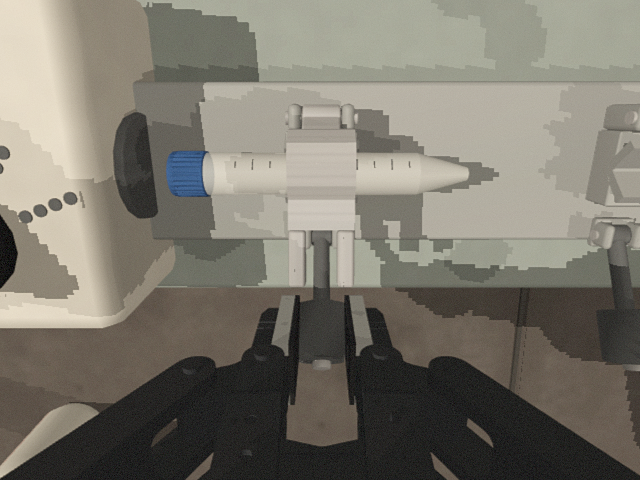

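View pics/w13.png

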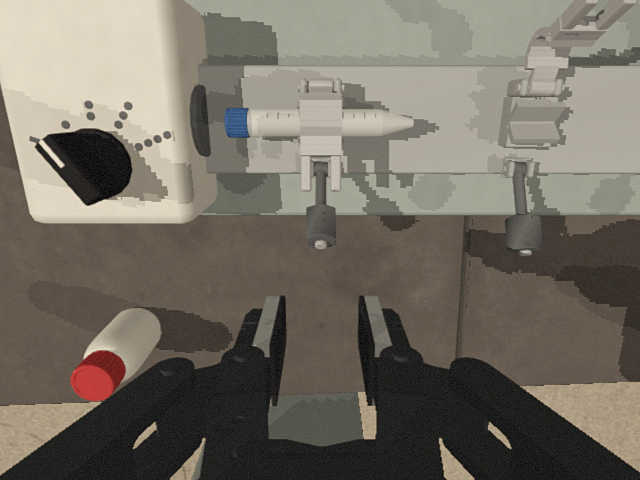

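```bash
python3 - <<'E'
from h import *
c=cam('wrist')
m=[.5571,-.2078,-.0444]
for b in (.5,.6,.7,.8,.9): print(b,proj('wrist',mx(m,nutpt(1,b)),c),'end',proj('wrist',mx(m,nutpt(1,b,.0575)),c), mx(m,nutpt(1,b)))
im=cv2.imread('pics/w13.png'); cv2.imwrite('pics/w13z.png',cv2.resize(im[70:255,260:380],None,fx=5,fy=3.2,interpolation=cv2.INTER_CUBIC))
E
```

```text
0.5 [320.73947511 212.14298797] end [320.6707831  229.21036879] [ 0.51206521 -0.0756709   0.07817484]
0.6 [320.76163373 217.27390273] end [320.70246521 235.92141249] [ 0.50836193 -0.07550636  0.0759021 ]
0.7 [320.78490926 221.70944911] end [320.73539074 241.59530021] [ 0.50490382 -0.07535272  0.07327064]
0.8 [320.8089556  225.42303546] end [320.76903276 246.21476433] [ 0.50172543 -0.07521151  0.07030674]
0.9 [320.83344224 228.40179391] end [320.802907   249.78386948] [ 0.49885853 -0.07508413  0.06704003]
```

View pics/w13z.png

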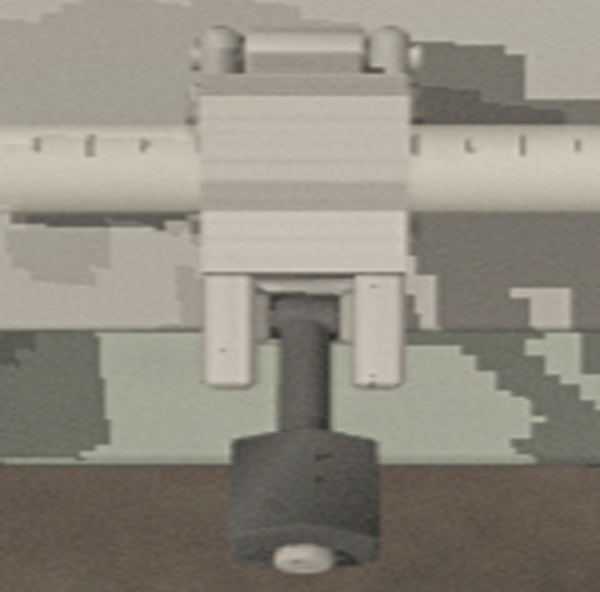

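```bash
python3 - <<'E'
from h import *
go(.5035,-.0754,.072,-.0444)
g=lambda t:nutpt(1,t)
for b in (.75,):print([ (float(round((g(t)-g(b))[0]/.025,2)),float(round(-(g(t)-g(b))[2]/.025,2))) for t in np.linspace(b,0,8)])
E
```

```text
units [ 0.48 -0.01  3.7 ] turn -0.0 rows>= 3 z 0.1645 yaw -0.045
[(0.0, -0.0), (0.14, -0.12), (0.3, -0.22), (0.46, -0.31), (0.64, -0.38), (0.82, -0.43), (1.0, -0.46), (1.19, -0.47)]
```

```bash
python3 -m creep '[0.48,0,1.5,0, 0.48,0,3,0, 0.48,0,3.6,0, 0.48,0,3.6,0, 0.48,0,3.6,0]' && python3 -m creep '[0,0,0,0,0,0,0,0,0,0,0,0,0,0,0,0,0,0,0,0]' 255 20; python3 - <<'E'
from h import *
st();
E
```

```text
time: 18.45
eef_pos: [0.5028, -0.0753, 0.0737]
tcp_rot: [1.0, -0.022, -0.002, -0.001]
contact_force: [0.7, -0.5, 0.8]
opening: 0.334
time: 18.87
eef_pos: [0.5051, -0.0755, 0.0766]
tcp_rot: [1.0, -0.022, 0.001, -0.0]
contact_force: [0.9, 3.9, -0.8]
opening: 0.196
t 18.87 p [ 0.5051 -0.0755  0.0766] yaw -0.045 f [ 0.9  3.9 -0.8] open 0.196 q [-0.35  0.11  2.09  0.    0.94  1.27]
```

```bash
python3 -m creep '[0.14,0,-0.12,0, 0.3,0,-0.22,0, 0.46,0,-0.3,0, 0.64,0,-0.36,0, 0.82,0,-0.4,0, 1,0,-0.42,0, 1.15,0,-0.42,0, 1.15,0,-0.42,0, 1.15,0,-0.42,0]'; python3 - <<'E'
from h import *
st();shot('wrist','w14.png')
E
```

```text
time: 19.62
eef_pos: [0.5278, -0.0763, 0.0861]
tcp_rot: [1.0, -0.021, -0.009, -0.001]
contact_force: [-17.3, 3.8, 11.8]
opening: 0.194
t 19.62 p [ 0.5278 -0.0763  0.0861] yaw -0.042 f [-17.3   3.8  11.8] open 0.194 q [-0.33  0.16  2.02 -0.    0.98  1.28]
```

View pics/w14.png

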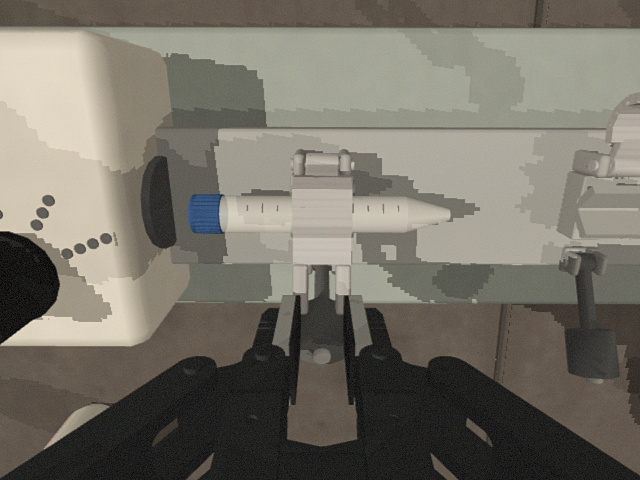

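```bash
python3 - <<'E'
from h import *
c=cam('wrist')
m=[.5571,-.2078,-.0444]
for b in (0,.1,.2,.3,.4,.5,.6): print(b,proj('wrist',mx(m,nutpt(1,b,.0575)),c)[1])
print('hinge',proj('wrist',mx(m,[.02,.13,.052]),c), 'pivot',proj('wrist',mx(m,[-.03,.13,.04]),c))
im=cv2.imread('pics/w14.png'); cv2.imwrite('pics/w14z.png',cv2.resize(im[140:380,260:380],None,fx=5,fy=2.5,interpolation=cv2.INTER_CUBIC))
for d in (0,.1,.2,.3): 
   q=[proj('wrist',mx(m,flappt(1,d,.063,s*.0115)),c) for s in (1,-1)]; print(d,q[0],q[1])
E
```

```text
0 319.6395641874943
0.1 332.9053143103879
0.2 344.7926932276383
0.3 355.13954295156276
0.4 363.843098019914
0.5 370.8567641841595
0.6 376.1837505359592
hinge [321.3881983  163.25360495] pivot [321.31660825 260.35456408]
0 [295.40953413 305.74713269] [346.74589644 305.89377498]
0.1 [294.43208493 309.01615439] [347.61865945 309.1689158 ]
0.2 [293.38474163 311.02134465] [348.56108062 311.18035206]
0.3 [292.27099566 311.59368346] [349.57080609 311.75896836]
```

View pics/w14z.png

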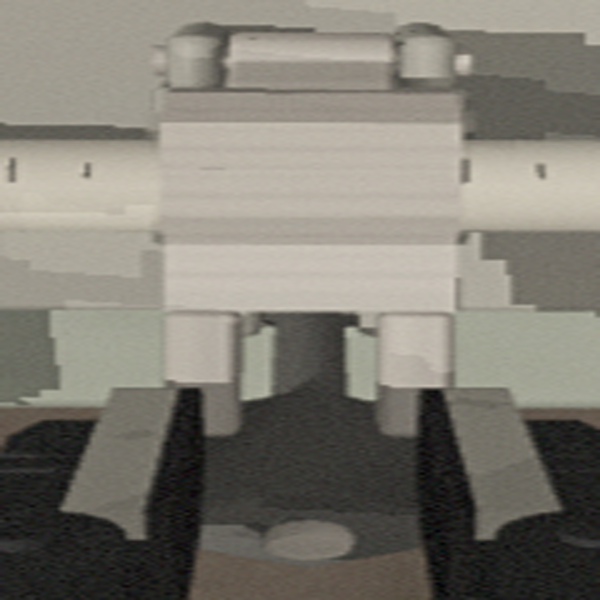

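```bash
python3 -m creep '[-0.4,0,0.05,0, -0.75,0,0.2,0, -1.15,0,0.42,0, -1.3,0,0.62,0, -1.3,0,0.62,0, -1.3,0,0.62,0]'; python3 -m creep '[0,0,0,0,0,0,0,0,0,0,0,0,0,0,0,0]' 170;  python3 -m creep '[0,0,-1,0,0,0,-2,0,0,0,-2,0,0,0,-2,0]' 255; python3 - <<'E'
from h import *
m=[.5571,-.2078,-.0444]
st();p=mx(m,[-.027,.13,.10]);print(p);go(*p,-.0444)
E
```

```text
time: 20.17
eef_pos: [0.5017, -0.0754, 0.0722]
tcp_rot: [1.0, -0.023, 0.001, -0.0]
contact_force: [-2.7, 5.5, 4.4]
opening: 0.195
time: 20.5
eef_pos: [0.5015, -0.0765, 0.0713]
tcp_rot: [1.0, -0.022, 0.001, 0.001]
contact_force: [-0.7, -0.7, -0.2]
opening: 0.333
time: 20.83
eef_pos: [0.5023, -0.0765, 0.1227]
tcp_rot: [1.0, -0.022, 0.002, 0.001]
contact_force: [0.4, 0.2, -0.6]
opening: -0.001
t 20.83 p [ 0.5023 -0.0765  0.1227] yaw -0.045 f [ 0.4  0.2 -0.6] open -0.001 q [-0.35  0.04  2.07 -0.    1.03  1.26]
[ 0.53589671 -0.07672971  0.1       ]
units [ 1.34 -0.05  0.91] turn -0.0 rows>= 1 z 0.1227 yaw -0.045
```

```bash
python3 -m creep '[1.35,0,0,0, 1.35,0,0.9,0, 1.35,0,0.9,0, 1.35,0,0.9,0]'; python3 - <<'E'
from h import *
st();shot('wrist','w15.png')
E
python3 -m creep '[0,0,0.4,0, 0,0,0.7,0, 0,0,0.8,0,0,0,0.8,0]'; python3 -m creep '[0,0,0.1,0, 0,0,0.2,0, 0,0,0.2,0]';python3 -m creep '[0,0,0.1,0, 0,0,0.2,0, 0,0,0.2,0]'
```

```text
time: 21.17
eef_pos: [0.5325, -0.0766, 0.0956]
tcp_rot: [1.0, -0.022, -0.003, -0.001]
contact_force: [-0.0, -0.3, -0.5]
opening: -0.002
t 21.17 p [ 0.5325 -0.0766  0.0956] yaw -0.045 f [-0.  -0.3 -0.5] open -0.002 q [-0.33  0.15  2.01 -0.    0.99  1.28]
time: 21.55
eef_pos: [0.5335, -0.0769, 0.0771]
tcp_rot: [1.0, -0.022, -0.001, -0.0]
contact_force: [-0.7, 0.1, -0.3]
opening: 0.002
time: 21.8
eef_pos: [0.5344, -0.0771, 0.0731]
tcp_rot: [1.0, -0.022, -0.0, -0.0]
contact_force: [0.5, 0.4, -1.3]
opening: -0.004
time: 22.05
eef_pos: [0.5346, -0.0772, 0.0682]
tcp_rot: [1.0, -0.022, 0.0, 0.0]
contact_force: [1.1, 0.4, 0.3]
opening: -0.003
```

View pics/w15.png

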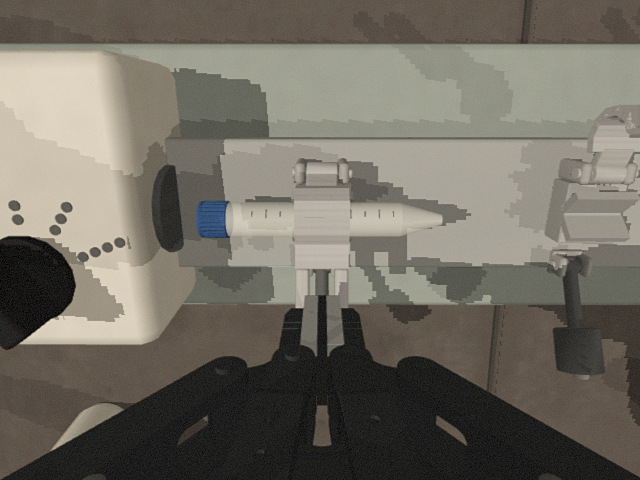

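```bash
for i in 1 2 3; do :; done; python3 -m creep '[0,0,0.05,0, 0,0,0.1,0, 0,0,0.1,0]';python3 -m creep '[0,0,0.05,0, 0,0,0.1,0, 0,0,0.1,0]'; python3 - <<'E'
from h import *
st();shot('wrist','w16.png')
E
```

```text
time: 22.3
eef_pos: [0.5348, -0.0773, 0.0679]
tcp_rot: [1.0, -0.022, -0.001, 0.0]
contact_force: [-5.1, 2.2, 10.8]
opening: 0.001
time: 22.55
eef_pos: [0.5349, -0.0774, 0.0676]
tcp_rot: [1.0, -0.022, -0.001, 0.0]
contact_force: [-11.0, 2.1, 22.9]
opening: -0.005
t 22.55 p [ 0.5349 -0.0774  0.0676] yaw -0.044 f [-11.    2.1  22.9] open -0.005 q [-0.33  0.19  2.02 -0.    0.93  1.28]
```

View pics/w16.png

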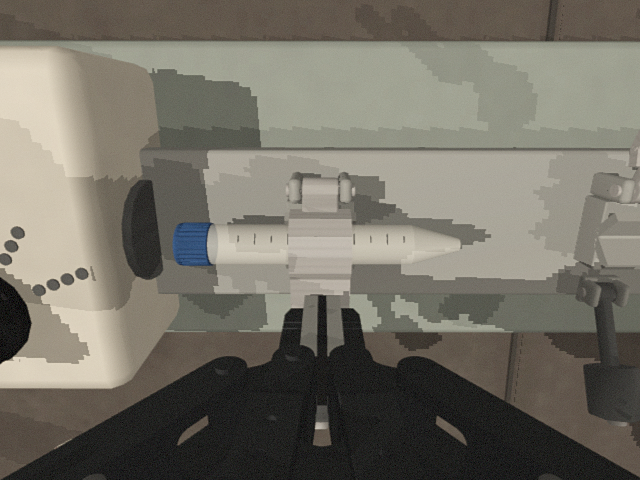

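```bash
python3 -m creep '[0,0,-1,0, 0,0,-2.2,0, -1,0,-2.4,0, -1.3,0,-2.4,0, -1.3,0,-2.4,0, -1.3,0,-2.4,0]' 170; python3 - <<'E'
from h import *
m=[.5571,-.2078,-.0444]
st();c=cam('wrist');shot('wrist','w17.png')
for b in (.7,.8,.9): print(b,proj('wrist',mx(m,nutpt(1,b,.0575)),c),mx(m,nutpt(1,b)))
E
```

```text
time: 23.1
eef_pos: [0.5012, -0.0754, 0.1222]
tcp_rot: [1.0, -0.023, -0.001, -0.0]
contact_force: [0.6, 0.9, 0.0]
opening: 0.332
t 23.1 p [ 0.5012 -0.0754  0.1222] yaw -0.045 f [0.6 0.9 0. ] open 0.332 q [-0.35  0.04  2.07  0.    1.03  1.27]
0.7 [320.75910669 287.59634702] [ 0.50490382 -0.07535272  0.07327064]
0.8 [320.80216435 291.93675409] [ 0.50172543 -0.07521151  0.07030674]
0.9 [320.84485042 294.9961809 ] [ 0.49885853 -0.07508413  0.06704003]
```

View pics/w17.png

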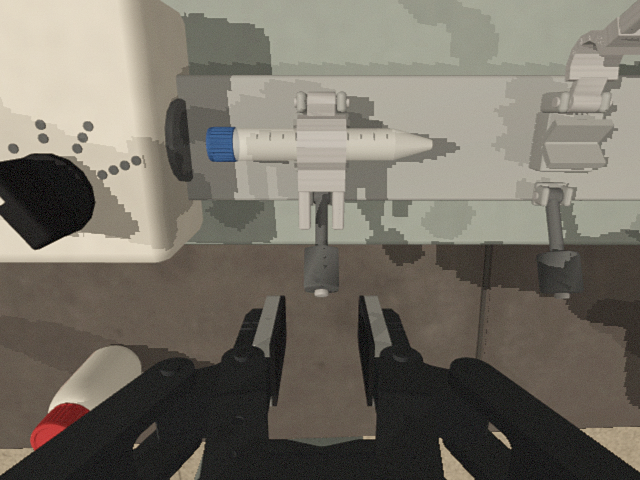

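```bash
python3 -m creep '[0,0,1,0, 0,0,1.8,0, 0,0,2.1,0, 0,0,2.1,0, 0,0,2.1,0]' && python3 -m creep '[0,0,0,0,0,0,0,0,0,0,0,0,0,0,0,0,0,0,0,0]' 255 20; python3 - <<'E'
from h import *
st()
g=lambda t:nutpt(1,t)
for b in (.8,):print([ (float(round((g(t)-g(b))[0]/.025,2)),float(round(-(g(t)-g(b))[2]/.025,2))) for t in np.linspace(b,0,9)])
E
```

```text
time: 23.57
eef_pos: [0.502, -0.0756, 0.0701]
tcp_rot: [1.0, -0.022, -0.001, -0.0]
contact_force: [0.2, 0.6, 0.6]
opening: 0.333
time: 23.98
eef_pos: [0.5026, -0.0753, 0.0714]
tcp_rot: [1.0, -0.022, 0.001, -0.0]
contact_force: [0.5, 4.6, -0.3]
opening: 0.197
t 23.98 p [ 0.5026 -0.0753  0.0714] yaw -0.045 f [ 0.5  4.6 -0.3] open 0.197 q [-0.35  0.12  2.1   0.    0.93  1.27]
[(0.0, -0.0), (0.13, -0.12), (0.27, -0.22), (0.41, -0.31), (0.57, -0.39), (0.73, -0.45), (0.9, -0.49), (1.07, -0.52), (1.25, -0.53)]
```

```bash
python3 -m creep '[0.13,0,-0.12,0, 0.27,0,-0.22,0, 0.41,0,-0.31,0, 0.57,0,-0.39,0, 0.73,0,-0.45,0, 0.73,0,-0.45,0]'; python3 -m creep '[0.17,0,-0.04,0, 0.34,0,-0.07,0, 0.34,0,-0.07,0]'; python3 - <<'E'
from h import *
st();shot('wrist','w18.png')
E
```

```text
time: 24.48
eef_pos: [0.5212, -0.0762, 0.0826]
tcp_rot: [1.0, -0.023, 0.0, -0.0]
contact_force: [-0.7, 5.0, -1.2]
opening: 0.2
time: 24.73
eef_pos: [0.5299, -0.0766, 0.0845]
tcp_rot: [1.0, -0.023, 0.0, -0.0]
contact_force: [-1.3, 4.5, 1.2]
opening: 0.196
t 24.73 p [ 0.5299 -0.0766  0.0845] yaw -0.045 f [-1.3  4.5  1.2] open 0.196 q [-0.33  0.15  2.03  0.    0.96  1.28]
```

View pics/w18.png

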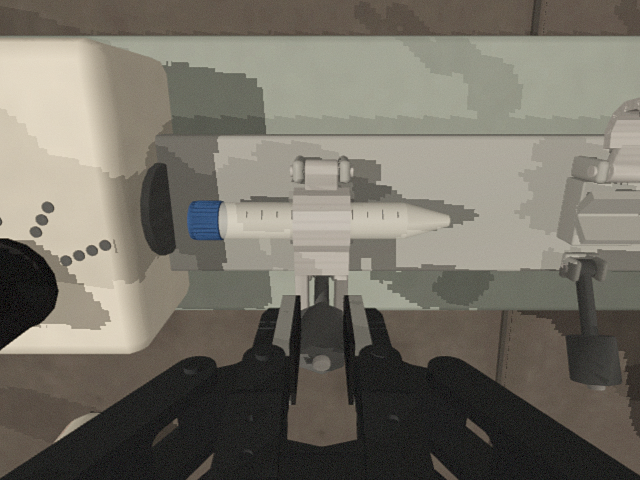

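```bash
python3 -m creep '[0.12,0,-0.01,0, 0.25,0,-0.01,0, 0.33,0,0,0, 0.33,0,0,0,0.33,0,0,0]'; python3 - <<'E'
from h import *
st();shot('wrist','w19.png')
c=cam('wrist');m=[.5571,-.2078,-.0444]
for b in (-.1,0,.1,.2,.3): print(b,proj('wrist',mx(m,nutpt(1,b,.0575)),c))
E
```

```text
time: 25.2
eef_pos: [0.5383, -0.077, 0.0851]
tcp_rot: [1.0, -0.022, 0.001, -0.0]
contact_force: [-1.4, 5.5, 1.0]
opening: 0.197
t 25.2 p [ 0.5383 -0.077   0.0851] yaw -0.045 f [-1.4  5.5  1. ] open 0.197 q [-0.33  0.17  2.01  0.    0.96  1.29]
-0.1 [320.33681673 331.58917867]
0 [320.35966877 345.67411703]
0.1 [320.38946964 358.58004886]
0.2 [320.42534446 370.09195587]
0.3 [320.46629774 380.05223933]
```

View pics/w19.png

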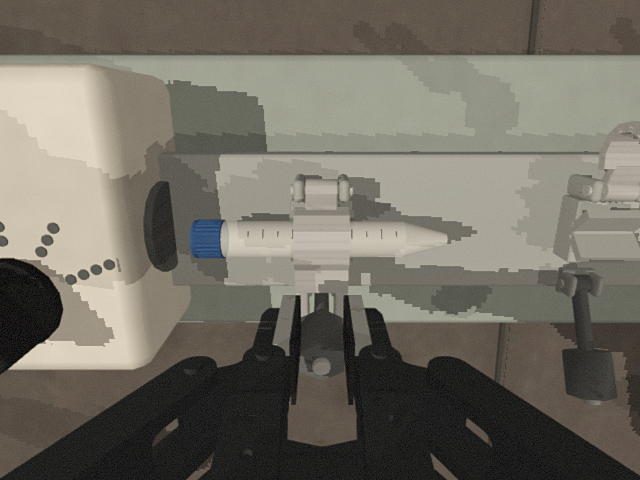

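```bash
python3 -m creep '[0.12,0,0.02,0, 0.24,0,0.04,0, 0.36,0,0.06,0, 0.36,0,0.06,0,0.36,0,0.06,0]'; python3 - <<'E'
from h import *
st();shot('wrist','w20.png')
c=cam('wrist');m=[.5571,-.2078,-.0444]
for b in (-.1,0,.1,.2,.3): print(b,proj('wrist',mx(m,nutpt(1,b,.0575)),c))
E
```

```text
time: 25.67
eef_pos: [0.548, -0.0775, 0.084]
tcp_rot: [1.0, -0.023, 0.002, -0.0]
contact_force: [-1.1, 6.1, 2.3]
opening: 0.19
t 25.67 p [ 0.548  -0.0775  0.084 ] yaw -0.045 f [-1.1  6.1  2.3] open 0.19 q [-0.32  0.19  1.98  0.    0.96  1.29]
-0.1 [320.21798054 355.85138589]
0 [320.24557831 369.53166649]
0.1 [320.28004418 381.97561476]
0.2 [320.32042068 392.98049914]
0.3 [320.36564099 402.40093191]
```

View pics/w20.png

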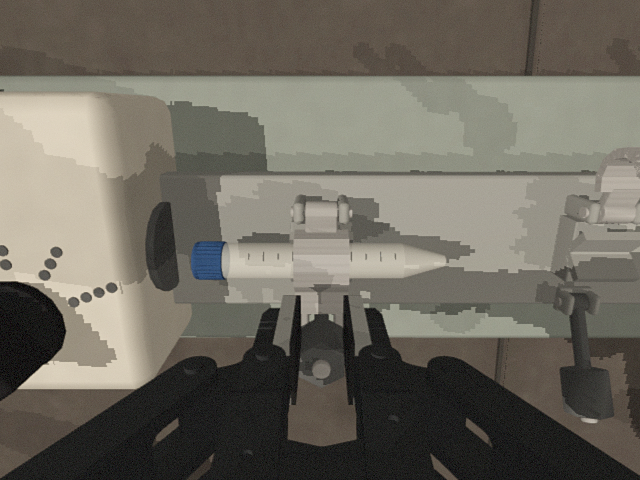

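```bash
python3 -m creep '[0,0,0,0,0,0,0,0,0,0,0,0, 0,0,-1,0, 0,0,-2,0, -2,0,-2.5,0, -2.4,0,-2.5,0,-2.4,0,-2.5,0,-2.4,0,-2.5,0]' 165; python3 - <<'E'
from h import *
st();shot('wrist','w21.png')
c=cam('wrist');m=[.5571,-.2078,-.0444]
for b in (-.1,0,.1,.2,.3): print(b,proj('wrist',mx(m,nutpt(1,b,.0575)),c))
E
```

```text
time: 26.47
eef_pos: [0.486, -0.0756, 0.1454]
tcp_rot: [1.0, -0.023, 0.001, 0.001]
contact_force: [-0.2, -1.0, -0.5]
opening: 0.35
t 26.47 p [ 0.486  -0.0756  0.1454] yaw -0.045 f [-0.2 -1.  -0.5] open 0.35 q [-0.36 -0.03  2.09 -0.    1.08  1.26]
-0.1 [318.69110955 167.1732196 ]
0 [318.72423658 179.44418712]
0.1 [318.76510225 191.29465864]
0.2 [318.81273068 202.52368455]
0.3 [318.8660276  212.95803442]
```

View pics/w21.png

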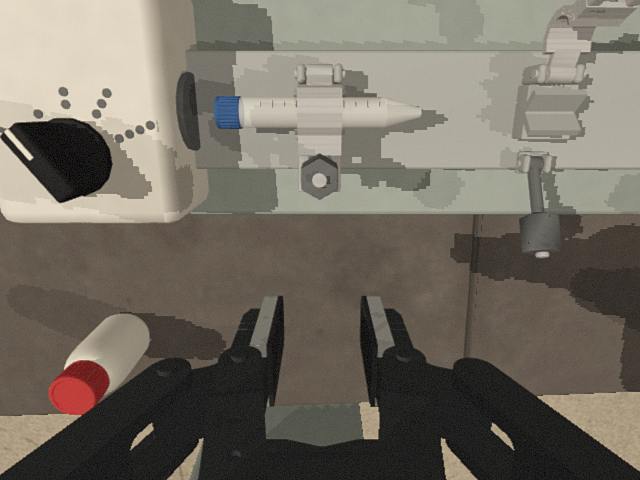

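```bash
python3 -m creep '[0,0,0,0, 0,0,1,0, 0.4,0,2.4,0, 0.7,0,2.4,0, 0.7,0,2.4,0, 0.9,0,2.4,0,1,0,2.4,0, 1,0,2.4,0]' 255; python3 -m creep '[0.06,0,0,0, 0.1,0,0,0,0.1,0,0,0]';python3 -m creep '[0.06,0,0,0, 0.1,0,0,0,0.1,0,0,0]'
```

```text
time: 27.18
eef_pos: [0.5129, -0.0767, 0.0869]
tcp_rot: [1.0, -0.022, 0.002, 0.001]
contact_force: [-0.4, -0.1, 0.6]
opening: 0.004
time: 27.43
eef_pos: [0.5134, -0.0763, 0.0855]
tcp_rot: [1.0, -0.022, -0.0, 0.0]
contact_force: [-3.1, -0.1, 1.0]
opening: 0.001
time: 27.68
eef_pos: [0.5135, -0.0761, 0.0848]
tcp_rot: [1.0, -0.022, -0.004, -0.0]
contact_force: [-9.3, 0.3, 6.5]
opening: 0.001
```

```bash
python3 -m creep '[-0.5,0,0,0, -0.5,0,-1.5,0, -0.5,0,-3,0, -0.3,0,-5,0, 0,-2,-7.4,0, 0.6,-16,-7.4,-0.5, 0.6,-16,-7.4,-0.5, 0.6,-16,-7.4,-0.5, 0.6,-16,-7.4,-0.5, 0.6,-16,-7.4,-0.5, 0.6,-16,-7.4,-0.5, 0.6,-16,-7.4,-0.5, 0.6,-16,-7.4,-0.5, 0.6,-16,-7.4,-0.5, 0.6,-16,-7.4,-0.5, 0.6,-16,-7.4,-0.5, 0.6,-16,-7.4,-0.5, 0.6,-16,-7.4,-0.5]' 160; python3 tubes.py w22.png
```

```text
time: 29.18
eef_pos: [0.5489, 0.3216, 0.2695]
tcp_rot: [1.0, -0.001, -0.0, 0.0]
contact_force: [0.7, 1.2, 0.0]
opening: 0.376
t 29.18 p [0.5489 0.3216 0.2695] yaw -0.002 f [0.7 1.2 0. ] open 0.376 q [ 0.37  0.18  1.64 -0.    1.33  1.94]
0.85 [245. 267.] mid [0.4619 0.4061] len 0.094 ang -2.99
```

View pics/w22.png

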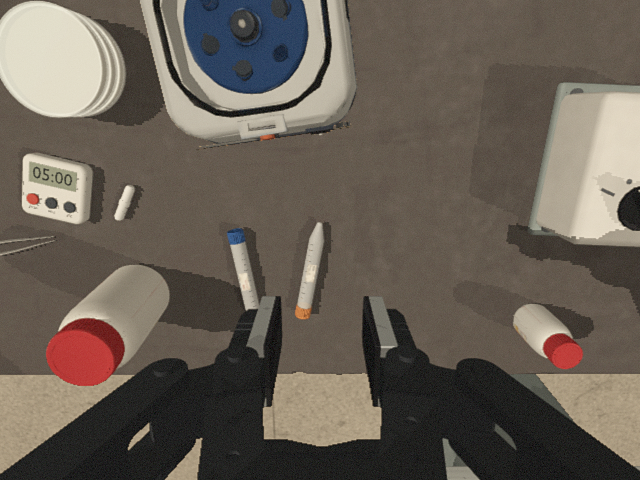

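```bash
python3 - <<'E'
from h import *
c=cam('wrist')
for n,a,b in [('B',(302.5,319),(318.5,223))]:
    P=[toplane('wrist',x,.0085,c)[:2] for x in (a,b)]; d=P[1]-P[0];L=np.linalg.norm(d);d/=L;mid=(P[0]+P[1])/2
    print(n,'mid',mid,'L',L,'capdir ang',np.arctan2(-d[1],-d[0]),'grip',mid-d*.029)
go(.4300,.3382,.06,-.18)
E
```

```text
B mid [0.45796365 0.33383747] L 0.11344862932744643 capdir ang 2.9769505431918533 grip [0.42935581 0.33859055]
units [-4.76 -0.67  8.39] turn 2.03 rows>= 6 z 0.2697 yaw -0.003
```

```bash
python3 -m creep '[-4.75,-0.67,2,2, -4.75,-0.67,4,2, -4.75,-0.67,6,2, -4.75,-0.67,8,2, -4.75,-0.67,8.4,2, -4.75,-0.67,8.4,2, -4.75,-0.67,8.4,2, -4.75,-0.67,8.4,2, -4.75,-0.67,8.4,2, -4.75,-0.67,8.4,2]'; python3 - <<'E'
from h import *
st();shot('wrist','w23.png');go(.4298,.3384,.004,-.175)
E
```

```text
time: 30.12
eef_pos: [0.4333, 0.3404, 0.0634]
tcp_rot: [0.996, -0.088, 0.003, -0.002]
contact_force: [0.8, -0.1, 0.7]
opening: 0.377
t 30.12 p [0.4333 0.3404 0.0634] yaw -0.177 f [ 0.8 -0.1  0.7] open 0.377 q [ 0.48  0.22  2.   -0.    0.92  2.23]
units [-0.14  0.12  2.38] turn -0.02 rows>= 2 z 0.0635 yaw -0.176
```

View pics/w23.png

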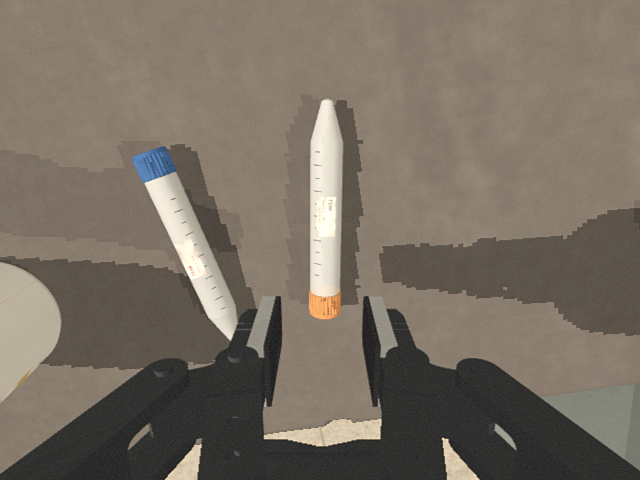

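```bash
python3 -m creep '[-0.14,0.12,1.2,0, -0.14,0.12,2,0, -0.14,0.12,2.3,0, -0.14,0.12,2.36,0, -0.14,0.12,2.36,0, -0.14,0.12,2.36,0]' && python3 -m creep '[0,0,0,0,0,0,0,0,0,0,0,0,0,0,0,0,0,0,0,0,0,0,0,0,0,0,0,0]' 255 40 && python3 -m creep '[0,0,-0.5,0,0,0,-1,0,0,0,-2,0,0,0,-2,0,0,0,-2,0,0,0,-2,0]' ; python3 - <<'E'
from h import *
st();shot('wrist','w24.png')
E
```

```text
time: 30.67
eef_pos: [0.4279, 0.3379, 0.0027]
tcp_rot: [0.996, -0.088, 0.002, -0.001]
contact_force: [-0.5, -0.1, -0.2]
opening: 0.368
time: 31.25
eef_pos: [0.4275, 0.3379, 0.0024]
tcp_rot: [0.996, -0.088, 0.001, -0.001]
contact_force: [-0.4, 0.1, 5.9]
opening: 0.156
time: 31.75
eef_pos: [0.4259, 0.337, 0.051]
tcp_rot: [0.996, -0.088, 0.0, 0.0]
contact_force: [-0.3, -0.4, -0.1]
opening: 0.159
t 31.75 p [0.4259 0.337  0.051 ] yaw -0.175 f [-0.3 -0.4 -0.1] open 0.159 q [ 0.48  0.22  2.02 -0.    0.9   2.23]
```

View pics/w24.png

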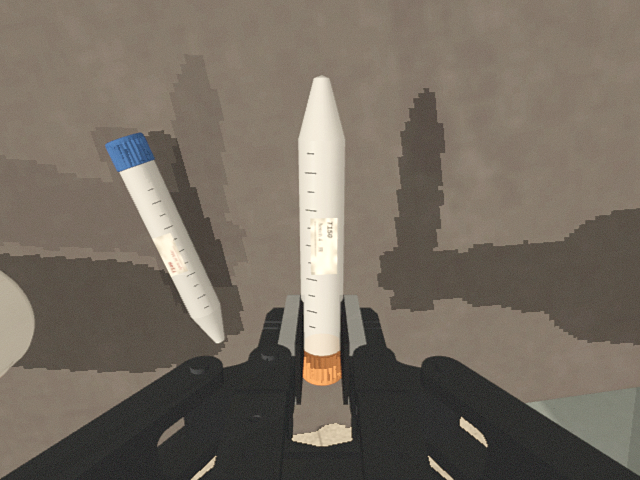

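```bash
python3 - <<'E'
from h import *
p,r,w=tcp();c=cam('wrist')
for x in (.080,.082,.084,.086,.088): print(x,proj('wrist',p+r.apply([x,0,-.0056]),c),'capbase', proj('wrist',p+r.apply([x-.097,0,-.0131]),c))
go(.5558,-.2368,.18,np.pi/2-.0444)
E
```

```text
0.08 [320.63340794 102.98737399] capbase [320.82046409 373.51972353]
0.082 [320.62714981  96.40762   ] capbase [320.81588514 369.00263036]
0.084 [320.62083228  89.76542378] capbase [320.81126919 364.44904237]
0.086 [320.61445452  83.05989221] capbase [320.8066158  359.85851548]
0.088 [320.60801565  76.29011508] capbase [320.80192451 355.2305984 ]
units [ 9.13 21.69 -5.18] turn -19.5 rows>= 15 z 0.0502 yaw -0.175
```

```bash
python3 -m creep '[0,0,-1.5,0, 0,0,-3,0, 0,0,-4.6,-1, 9.1,21.85,-5.4,-19.5, 9.1,21.85,-5.4,-19.5, 9.1,21.85,-5.4,-19.5, 9.1,21.85,-5.4,-19.5, 9.1,21.85,-5.4,-19.5, 9.1,21.85,-5.4,-19.5, 9.1,21.85,-5.4,-19.5, 9.1,21.85,-5.4,-19.5, 9.1,21.85,-5.4,-19.5, 9.1,21.85,-5.4,-19.5, 9.1,21.85,-5.4,-19.5, 9.1,21.85,-5.4,-19.5, 9.1,21.85,-5.4,-19.5, 9.1,21.85,-5.4,-19.5, 9.1,21.85,-5.4,-19.5, 9.1,21.85,-5.4,-19.5, 9.1,21.85,-5.4,-19.5]'; python3 - <<'E'
from h import *
st();go(.5556,-.2408,.068,np.pi/2-.0444)
shot('wrist','w25.png')
E
```

```text
time: 33.47
eef_pos: [0.5546, -0.2449, 0.1844]
tcp_rot: [0.724, 0.689, -0.001, -0.0]
contact_force: [-0.2, -0.3, 0.3]
opening: 0.161
t 33.47 p [ 0.5546 -0.2449  0.1844] yaw 1.521 f [-0.2 -0.3  0.3] open 0.161 q [-0.58  0.18  1.79 -0.    1.17 -0.53]
units [0.17 0.04 4.66] turn -0.06 rows>= 3 z 0.1844 yaw 1.521
```

View pics/w25.png

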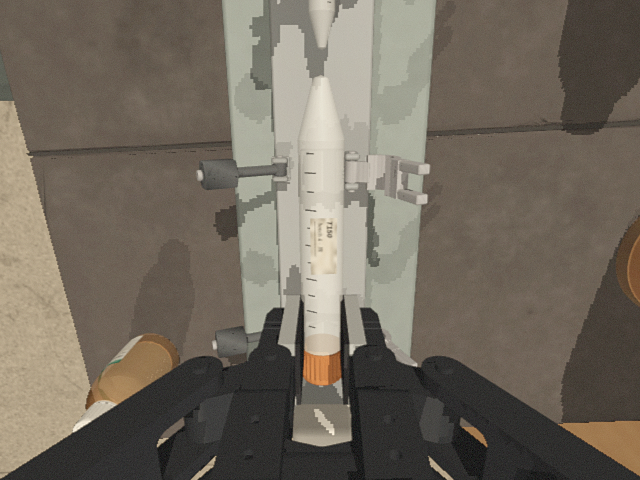

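```bash
python3 -m creep '[0.16,0,1.5,0, 0.16,0,3,0, 0.16,0,4.0,0, 0.16,0,4.6,0,0.16,0,4.6,0,0.16,0,4.6,0]'; python3 - <<'E'
from h import *
st();go(.5556,-.2408,.0545,np.pi/2-.0444)
E
```

```text
time: 34.02
eef_pos: [0.5538, -0.2345, 0.0692]
tcp_rot: [0.722, 0.692, -0.0, -0.002]
contact_force: [-0.2, -0.5, 0.7]
opening: 0.158
t 34.02 p [ 0.5538 -0.2345  0.0692] yaw 1.527 f [-0.2 -0.5  0.7] open 0.158 q [-0.57  0.31  1.87  0.    0.97 -0.53]
units [-0.25  0.08  0.59] turn 0.01 rows>= 1 z 0.0692 yaw 1.527
```

```bash
python3 -m creep '[-0.25,0.07,0,0, -0.25,0.07,0.05,0, -0.25,0.07,0.25,0, -0.25,0.07,0.45,0, -0.25,0.07,0.55,0,-0.25,0.07,0.55,0]'; python3 - <<'E'
from h import *
st();go(.5556,-.2408,.0545,np.pi/2-.0444);shot('wrist','w26.png')
E
```

```text
time: 34.52
eef_pos: [0.5558, -0.2424, 0.0562]
tcp_rot: [0.723, 0.691, -0.0, -0.001]
contact_force: [-0.1, 0.7, 0.3]
opening: 0.156
t 34.52 p [ 0.5558 -0.2424  0.0562] yaw 1.526 f [-0.1  0.7  0.3] open 0.156 q [-0.58  0.34  1.86  0.    0.95 -0.53]
units [ 0.06 -0.01  0.07] turn -0.0 rows>= 1 z 0.0562 yaw 1.526
```

View pics/w26.png

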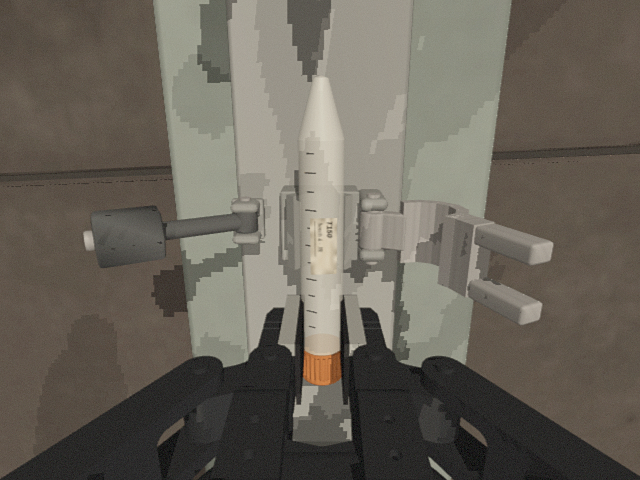

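Tube B lies over the saddle (V around u 283–357, rows 190–265), well aligned. Lower the last millimetre and release.

```bash
python3 -m creep '[0.05,0,0.05,0, 0.05,0,0.1,0, 0.05,0,0.1,0]' && python3 -m creep '[0,0,0,0,0,0,0,0,0,0,0,0,0,0,0,0,0,0,0,0]' 170 && python3 -m creep '[0,0,-1,0, 0,0,-2,0, 0,0,-4,0, 0,0,-5.5,0, 0,0,-5.5,0]' 140; python3 - <<'E'
from h import *
st();shot('wrist','w27.png');m=[.5571,-.2078,-.0444];p=mx(m,flappt(2,1.957));print(p);go(p[0],p[1],.15,-.0444)
E
```

```text
time: 34.82
eef_pos: [0.5565, -0.2418, 0.0556]
tcp_rot: [0.723, 0.691, -0.0, -0.0]
contact_force: [-2.6, 0.2, 4.3]
opening: 0.152
time: 35.23
eef_pos: [0.5565, -0.2414, 0.0544]
tcp_rot: [0.723, 0.691, 0.0, -0.0]
contact_force: [-0.2, 0.2, -0.0]
opening: 0.336
time: 35.65
eef_pos: [0.5605, -0.244, 0.202]
tcp_rot: [0.723, 0.691, 0.002, 0.008]
contact_force: [1.4, -0.7, 1.2]
opening: 0.449
t 35.65 p [ 0.5605 -0.244   0.202 ] yaw 1.526 f [ 1.4 -0.7  1.2] open 0.449 q [-0.58  0.16  1.78  0.    1.19 -0.53]
[ 0.60810757 -0.21006623  0.09654096]
units [1.43 1.85 2.  ] turn 18.0 rows>= 13 z 0.1996 yaw 1.526
```

View pics/w27.png

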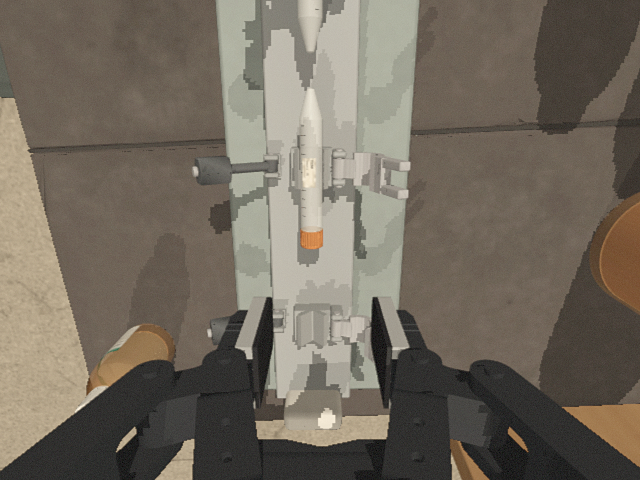

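```bash
python3 -m creep '[1.4,1.85,0,18, 1.4,1.85,0,18, 1.4,1.85,0,18, 1.4,1.85,0,18, 1.4,1.85,0,18, 1.4,1.85,0,18, 1.4,1.85,0,18, 1.4,1.85,1,18, 1.4,1.85,2,18, 1.4,1.85,2,18, 1.4,1.85,2,18, 1.4,1.85,2,18, 1.4,1.85,2,18, 1.4,1.85,2,18, 1.4,1.85,2,18]'; python3 - <<'E'
from h import *
st();shot('wrist','w28.png');go(.6081,-.2101,.0905,-.0444)
E
```

```text
time: 36.95
eef_pos: [0.6037, -0.2083, 0.1407]
tcp_rot: [1.0, -0.021, -0.001, -0.0]
contact_force: [0.3, 0.2, -0.3]
opening: 0.452
t 36.95 p [ 0.6037 -0.2083  0.1407] yaw -0.043 f [ 0.3  0.2 -0.3] open 0.452 q [-0.49  0.29  1.74  0.    1.11  1.12]
units [0.18 0.06 2.02] turn 0.02 rows>= 2 z 0.141 yaw -0.043
```

View pics/w28.png

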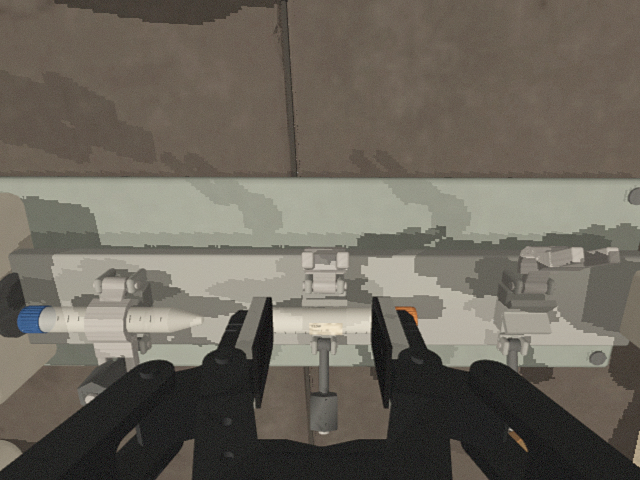

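```bash
python3 -m creep '[0.18,0.05,1,0, 0.18,0.05,1.8,0, 0.18,0.05,2.02,0, 0.18,0.05,2.02,0, 0.18,0.05,2.02,0]' && python3 -m creep '[0,0,0,0,0,0,0,0,0,0,0,0,0,0,0,0,0,0,0,0]' 255 20 && python3 -m creep '[-0.31,0,-0.18,0, -0.64,0,-0.3,0, -0.98,0,-0.37,0, -1.34,0,-0.39,0, -1.69,0,-0.34,0, -2.03,0,-0.24,0, -2.34,0,-0.09,0, -2.63,0,0.12,0, -2.88,0,0.37,0, -3.09,0,0.65,0, -3.22,0,0.97,0, -3.3,0,1.3,0, -3.3,0,1.4,0, -3.3,0,1.4,0]'; python3 - <<'E'
from h import *
st();shot('wrist','w29.png')
E
```

```text
time: 37.42
eef_pos: [0.6086, -0.21, 0.0916]
tcp_rot: [1.0, -0.022, -0.0, -0.0]
contact_force: [-0.3, -0.3, -0.2]
opening: 0.449
time: 37.83
eef_pos: [0.6099, -0.2102, 0.0932]
tcp_rot: [1.0, -0.022, 0.002, 0.0]
contact_force: [1.8, 1.9, 3.2]
opening: 0.259
time: 39.0
eef_pos: [0.5199, -0.2059, 0.0547]
tcp_rot: [1.0, -0.021, -0.008, -0.001]
contact_force: [-10.6, -1.2, 7.1]
opening: 0.253
t 39.0 p [ 0.5199 -0.2059  0.0547] yaw -0.043 f [-10.6  -1.2   7.1] open 0.253 q [-0.56  0.26  1.97 -0.01  0.93  1.06]
```

View pics/w29.png

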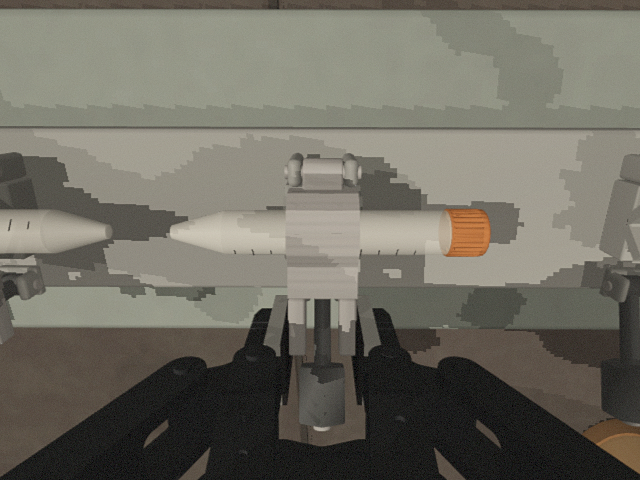

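```bash
python3 -m creep '[0,0,0,0,0,0,0,0,0,0,0,0, 0,0,-1,0, 0,0,-2,0,0,0,-2,0]' 150; python3 -m creep '[0,0,0,0,0,0,0,0,0,0,0,0,0,0,0,0]' 255; python3 - <<'E'
from h import *
st();go(.5301,-.2066,.074,-.0444)
E
```

```text
time: 39.55
eef_pos: [0.5288, -0.2081, 0.1115]
tcp_rot: [1.0, -0.022, 0.003, 0.002]
contact_force: [0.2, -0.8, 0.9]
opening: 0.409
time: 39.88
eef_pos: [0.5253, -0.2058, 0.105]
tcp_rot: [1.0, -0.022, -0.001, -0.001]
contact_force: [0.0, 0.3, -0.5]
opening: -0.003
t 39.88 p [ 0.5253 -0.2058  0.105 ] yaw -0.045 f [ 0.   0.3 -0.5] open -0.003 q [-0.55  0.19  1.95 -0.    1.01  1.06]
units [0.2  0.02 1.24] turn -0.0 rows>= 1 z 0.105 yaw -0.045
```

```bash
python3 -m creep '[0.2,0,0.6,0, 0.2,0,1.2,0, 0.2,0,1.35,0, 0.2,0,1.45,0, 0.2,0,1.5,0,0.2,0,1.5,0]'; python3 -m creep '[0,0,0.05,0, 0,0,0.1,0, 0,0,0.1,0]'
```

```text
time: 40.38
eef_pos: [0.5313, -0.2066, 0.0691]
tcp_rot: [1.0, -0.022, -0.0, -0.0]
contact_force: [0.7, 0.2, -0.3]
opening: -0.001
time: 40.63
eef_pos: [0.5319, -0.207, 0.068]
tcp_rot: [1.0, -0.022, 0.001, 0.0]
contact_force: [-1.6, 0.5, 3.8]
opening: 0.001
```

```bash
python3 -m creep '[0,0,0.05,0, 0,0,0.1,0, 0,0,0.1,0, 0,0,0.1,0]';  python3 -m creep '[0,0,-0.6,0, 0,0,-1.6,0, -0.8,0,-2.2,0, -1.8,0,-2.2,0, -1.8,0,-2.2,0, -1.8,0,-2.2,0]' 150; python3 - <<'E'
from h import *
m=[.5571,-.2078,-.0444]
st();c=cam('wrist');shot('wrist','w30.png')
for b in (1.2,1.3,1.4): print(b,proj('wrist',mx(m,nutpt(2,b,.0575)),c),mx(m,nutpt(2,b)))
go(.4852,-.2046,.0525,-.0444)
E
```

```text
time: 40.97
eef_pos: [0.5319, -0.2071, 0.0678]
tcp_rot: [1.0, -0.022, 0.0, 0.0]
contact_force: [-6.4, 2.3, 16.2]
opening: 0.003
time: 41.47
eef_pos: [0.4858, -0.2045, 0.1192]
tcp_rot: [1.0, -0.023, 0.0, 0.0]
contact_force: [-0.5, 0.2, -0.9]
opening: 0.408
t 41.47 p [ 0.4858 -0.2045  0.1192] yaw -0.045 f [-0.5  0.2 -0.9] open 0.408 q [-0.59  0.08  2.03  0.    1.03  1.03]
1.2 [321.44330621 283.54858253] [ 0.48662582 -0.20466889  0.05576256]
1.3 [321.46166738 282.49135247] [ 0.48525609 -0.20460803  0.0516362 ]
1.4 [321.47807042 280.48602163] [ 0.48430475 -0.20456577  0.04739357]
units [-0.05 -0.    2.67] turn -0.01 rows>= 2 z 0.1192 yaw -0.045
```

View pics/w30.png

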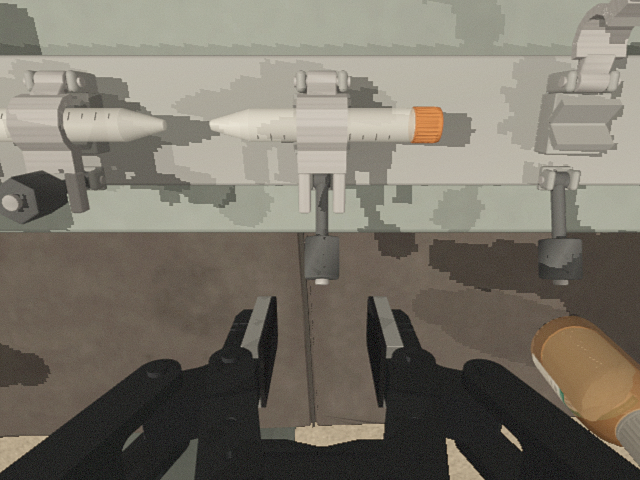

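```bash
python3 -m creep '[0,0,1.2,0, 0,0,2.3,0, 0,0,2.67,0, 0,0,2.67,0, 0,0,2.67,0]' && python3 -m creep '[0,0,0,0,0,0,0,0,0,0,0,0,0,0,0,0,0,0,0,0]' 255 25 && python3 -m creep '[0.08,0,-0.24,0, 0.2,0,-0.46,0, 0.35,0,-0.66,0, 0.53,0,-0.84,0, 0.73,0,-0.99,0, 0.95,0,-1.12,0, 0.95,0,-1.12,0]'; python3 -m creep '[0.2,0,-0.08,0, 0.4,0,-0.13,0, 0.55,0,-0.15,0, 0.7,0,-0.15,0, 0.8,0,-0.15,0, 0.8,0,-0.15,0, 0.8,0,-0.15,0]'; python3 - <<'E'
from h import *
m=[.5571,-.2078,-.0444]
st();c=cam('wrist');shot('wrist','w31.png')
for b in (-.1,0,.1,.2,.3): print(b,proj('wrist',mx(m,nutpt(2,b,.0575)),c),mx(m,nutpt(2,b)))
E
```

```text
time: 41.93
eef_pos: [0.4866, -0.2045, 0.052]
tcp_rot: [1.0, -0.022, -0.0, -0.0]
contact_force: [0.8, 0.5, -0.5]
opening: 0.413
time: 42.35
eef_pos: [0.4875, -0.2047, 0.0537]
tcp_rot: [1.0, -0.022, 0.001, 0.0]
contact_force: [1.7, 2.6, 4.9]
opening: 0.2
time: 42.93
eef_pos: [0.51, -0.2055, 0.0798]
tcp_rot: [1.0, -0.022, -0.001, -0.0]
contact_force: [0.8, -1.1, -10.2]
opening: 0.199
time: 43.52
eef_pos: [0.5307, -0.2065, 0.0848]
tcp_rot: [1.0, -0.022, 0.001, 0.0]
contact_force: [-2.0, 1.5, -2.4]
opening: 0.198
t 43.52 p [ 0.5307 -0.2065  0.0848] yaw -0.045 f [-2.   1.5 -2.4] open 0.198 q [-0.55  0.22  1.94  0.    0.97  1.07]
-0.1 [321.09022559 327.53277318] [ 0.53146804 -0.20666119  0.08328268]
0 [321.10221498 341.73001635] [ 0.52712957 -0.20646844  0.0835    ]
0.1 [321.11769653 354.7518685 ] [ 0.52279109 -0.20627568  0.08328268]
0.2 [321.13621856 366.38049444] [ 0.51849597 -0.20608485  0.0826329 ]
0.3 [321.15726991 376.45589505] [ 0.51428711 -0.20589786  0.08155714]
```

View pics/w31.png

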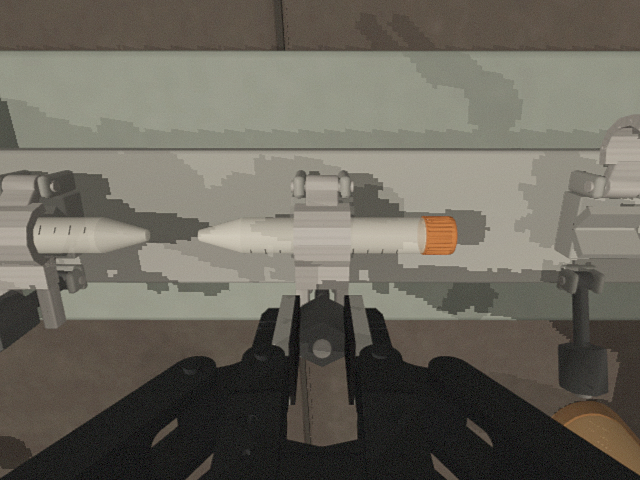

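```bash
python3 -m creep '[0.1,0,0,0, 0.2,0,0,0, 0.2,0,0,0, 0.2,0,0,0]'; python3 -m creep '[0,0,0,0,0,0,0,0,0,0,0,0, 0,0,-1,0, -0.5,0,-1.8,0, -2,0,-1.8,0, -2,0,-1.8,0,-2,0,-1.8,0]' 165; python3 -m creep '[0,0,0,0,0,0,0,0,0,0,0.8,0, 0,0,1.6,0, 0,0,1.7,0, 0,0,1.7,0,0,0,1.7,0]' 255; python3 - <<'E'
from h import *
st()
go(.5047,-.2055,.083,-.0444)
E
```

```text
time: 43.9
eef_pos: [0.5343, -0.2067, 0.0846]
tcp_rot: [1.0, -0.022, -0.002, -0.0]
contact_force: [-7.0, 1.0, 1.6]
opening: 0.197
time: 44.57
eef_pos: [0.4845, -0.2044, 0.1295]
tcp_rot: [1.0, -0.023, 0.001, 0.0]
contact_force: [1.0, 0.3, 0.0]
opening: 0.349
time: 45.15
eef_pos: [0.4859, -0.2049, 0.087]
tcp_rot: [1.0, -0.022, 0.0, 0.0]
contact_force: [0.2, -0.1, 0.8]
opening: 0.002
t 45.15 p [ 0.4859 -0.2049  0.087 ] yaw -0.044 f [ 0.2 -0.1  0.8] open 0.002 q [-0.59  0.13  2.04  0.    0.96  1.02]
units [ 0.75 -0.01  0.16] turn 0.0 rows>= 1 z 0.087 yaw -0.044
```

```bash
python3 -m creep '[0.3,0,0,0, 0.6,0,0,0,0.75,0,0,0,0.85,0,0,0,0.85,0,0,0]'; python3 -m creep '[0.06,0,0,0, 0.1,0,0,0,0.1,0,0,0]'
```

```text
time: 45.57
eef_pos: [0.5071, -0.2057, 0.0871]
tcp_rot: [1.0, -0.022, 0.0, 0.0]
contact_force: [-0.8, 0.2, 0.1]
opening: -0.0
time: 45.82
eef_pos: [0.5076, -0.2055, 0.0866]
tcp_rot: [1.0, -0.022, -0.002, -0.0]
contact_force: [-5.2, 1.3, 4.2]
opening: -0.005
```

```bash
python3 - <<'E'
from h import *
go(.515,.37,.27,0.0)
E
python3 -m creep '[-0.5,0,0,0, -0.5,0,-1.5,0, -0.5,0,-3,0, -0.3,0,-4.6,0, 0,0,-6.2,0, 0,-2,-7.3,0, 0,-2,-7.3,0]' 160; python3 - <<'E'
from h import *
go(.515,.37,.27,0.0)
E
```

```text
units [ -0.75 -23.01  -7.32] turn -0.5 rows>= 15 z 0.0866 yaw -0.044
time: 46.4
eef_pos: [0.5132, -0.1547, 0.2748]
tcp_rot: [1.0, -0.022, 0.005, 0.001]
contact_force: [0.6, 0.6, 0.9]
opening: 0.372
units [ -0.87 -20.97   0.14] turn -0.51 rows>= 13 z 0.2748 yaw -0.045
```

```bash
python3 -m creep '[-0.85,-21,0.1,-0.5, -0.85,-21,0.1,-0.5, -0.85,-21,0.1,-0.5, -0.85,-21,0.1,-0.5, -0.85,-21,0.1,-0.5, -0.85,-21,0.1,-0.5, -0.85,-21,0.1,-0.5, -0.85,-21,0.1,-0.5, -0.85,-21,0.1,-0.5, -0.85,-21,0.1,-0.5, -0.85,-21,0.1,-0.5, -0.85,-21,0.1,-0.5, -0.85,-21,0.1,-0.5, -0.85,-21,0.1,-0.5, -0.85,-21,0.1,-0.5, -0.85,-21,0.1,-0.5]'; python3 tubes.py w32.png
```

```text
time: 47.73
eef_pos: [0.5127, 0.3693, 0.2652]
tcp_rot: [1.0, -0.0, -0.001, 0.001]
contact_force: [-0.6, 0.9, -0.3]
opening: 0.371
t 47.73 p [0.5127 0.3693 0.2652] yaw -0.001 f [-0.6  0.9 -0.3] open 0.371 q [ 0.46  0.17  1.65 -0.    1.32  2.04]
0.88 [287. 237.] mid [0.4528 0.4049] len 0.1108 ang -2.992
```

View pics/w32.png

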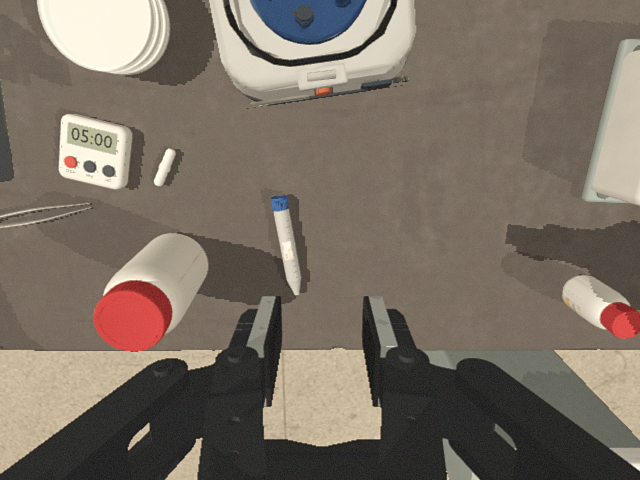

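```bash
python3 - <<'E'
from h import *
go(.4812,.4085,.06,.14)
E
```

```text
units [-1.28 -1.6   8.24] turn -1.63 rows>= 6 z 0.266 yaw -0.002
```

```bash
python3 -m creep '[-1.3,-1.6,1.6,-1.6, -1.3,-1.6,3.2,-1.6, -1.3,-1.6,4.8,-1.6, -1.3,-1.6,6.4,-1.6, -1.3,-1.6,8,-1.6, -1.3,-1.6,8.2,-1.6, -1.3,-1.6,8.2,-1.6, -1.3,-1.6,8.2,-1.6, -1.3,-1.6,8.2,-1.6]'; python3 - <<'E'
from h import *
st();shot('wrist','w33.png');go(.4812,.4085,.003,.14)
E
```

```text
time: 48.58
eef_pos: [0.4827, 0.41, 0.0641]
tcp_rot: [0.998, 0.069, 0.002, -0.001]
contact_force: [-0.0, -0.5, 0.9]
opening: 0.372
t 48.58 p [0.4827 0.41   0.0641] yaw 0.137 f [-0.  -0.5  0.9] open 0.372 q [ 0.54  0.38  1.79 -0.    0.97  1.98]
units [-0.09  0.07  2.47] turn -0.03 rows>= 2 z 0.0648 yaw 0.138
```

View pics/w33.png

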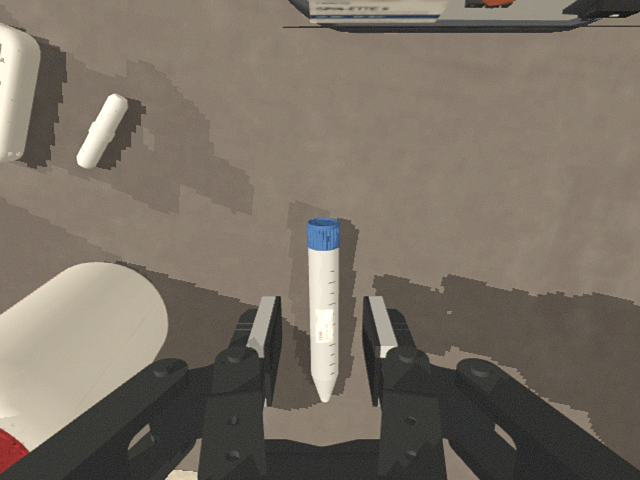

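```bash
python3 -m creep '[-0.06,0.07,1.2,0, -0.06,0.07,2,0, -0.06,0.07,2.35,0, -0.06,0.07,2.45,0, -0.06,0.07,2.45,0, -0.06,0.07,2.45,0]' && python3 -m creep '[0,0,0,0,0,0,0,0,0,0,0,0,0,0,0,0,0,0,0,0,0,0,0,0,0,0,0,0]' 255 40 && python3 -m creep '[0,0,-0.5,0,0,0,-1,0,0,0,-2,0,0,0,-2,0,0,0,-2,0,0,0,-2,0]' ; python3 - <<'E'
from h import *
st();shot('wrist','w34.png')
p,r,w=tcp();c=cam('wrist')
for x in (.022,.024,.026,.028,.030): print(x,proj('wrist',p+r.apply([x,0,-.014]),c),'capbase',proj('wrist',p+r.apply([x-.013,0,-.0141]),c))
m=[.5571,-.2078,-.0444]; q=mx(m,[0,-.13+.029,0]);print(q);go(q[0],q[1],.18,np.pi/2-.0444)
E
```

```text
time: 49.13
eef_pos: [0.4809, 0.4087, 0.0024]
tcp_rot: [0.998, 0.069, 0.002, -0.001]
contact_force: [0.6, -0.1, 0.3]
opening: 0.375
time: 49.72
eef_pos: [0.4807, 0.4087, 0.0022]
tcp_rot: [0.998, 0.069, 0.001, -0.001]
contact_force: [-1.1, -0.7, 6.0]
opening: 0.153
time: 50.22
eef_pos: [0.4793, 0.4077, 0.0504]
tcp_rot: [0.998, 0.069, -0.0, 0.0]
contact_force: [0.1, -0.3, -0.6]
opening: 0.148
t 50.22 p [0.4793 0.4077 0.0504] yaw 0.139 f [ 0.1 -0.3 -0.6] open 0.148 q [ 0.54  0.39  1.8  -0.    0.95  1.98]
0.022 [320.67807639 279.11197155] capbase [320.71127817 312.90538844]
0.024 [320.67265348 273.76340948] capbase [320.70614394 307.84601885]
0.026 [320.66718275 268.36768993] capbase [320.70096567 302.74325512]
0.028 [320.66166358 262.92418647] capbase [320.6957428  297.59653656]
0.03 [320.65609531 257.43226152] capbase [320.69047474 292.40529277]
[ 0.55261707 -0.30870046  0.        ]
units [-1.04 28.78 -5.2 ] turn -15.9 rows>= 18 z 0.0495 yaw 0.139
```

View pics/w34.png

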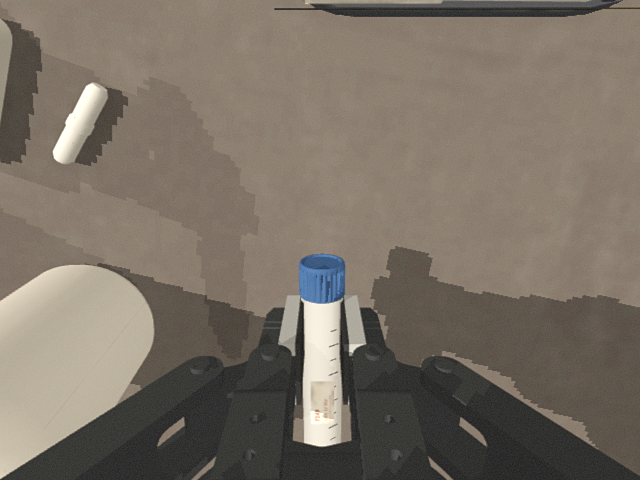

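```bash
python3 -m creep '[0,0,-1.5,0, 0,0,-3,0, 0,0,-4.6,-1, -1.04,28.8,-5.4,-15.9, -1.04,28.8,-5.4,-15.9, -1.04,28.8,-5.4,-15.9, -1.04,28.8,-5.4,-15.9, -1.04,28.8,-5.4,-15.9, -1.04,28.8,-5.4,-15.9, -1.04,28.8,-5.4,-15.9, -1.04,28.8,-5.4,-15.9, -1.04,28.8,-5.4,-15.9, -1.04,28.8,-5.4,-15.9, -1.04,28.8,-5.4,-15.9, -1.04,28.8,-5.4,-15.9, -1.04,28.8,-5.4,-15.9, -1.04,28.8,-5.4,-15.9, -1.04,28.8,-5.4,-15.9, -1.04,28.8,-5.4,-15.9, -1.04,28.8,-5.4,-15.9]'; python3 - <<'E'
from h import *
st();go(.5526,-.3087,.15,np.pi/2-.0444)
E
```

```text
time: 51.93
eef_pos: [0.5473, -0.2601, 0.1823]
tcp_rot: [0.723, 0.691, -0.0, -0.001]
contact_force: [0.9, -0.7, 0.2]
opening: 0.153
t 51.93 p [ 0.5473 -0.2601  0.1823] yaw 1.526 f [ 0.9 -0.7  0.2] open 0.153 q [-0.61  0.18  1.79  0.    1.17 -0.57]
units [-1.94  0.3   1.29] turn -0.01 rows>= 2 z 0.1823 yaw 1.526
```

```bash
python3 -m creep '[-1.2,0.2,0.5,0, -1.8,0.3,1.3,0, -1.8,0.3,1.3,0, -1.8,0.3,1.3,0, -1.8,0.3,1.3,0]'; python3 - <<'E'
from h import *
st();go(.5526,-.3087,.068,np.pi/2-.0444);shot('wrist','w35.png')
E
```

```text
time: 52.35
eef_pos: [0.5533, -0.3026, 0.1506]
tcp_rot: [0.723, 0.691, 0.0, -0.001]
contact_force: [-0.9, 1.0, -0.0]
opening: 0.157
t 52.35 p [ 0.5533 -0.3026  0.1506] yaw 1.526 f [-0.9  1.  -0. ] open 0.157 q [-0.66  0.27  1.75  0.    1.12 -0.62]
units [-0.25 -0.01  3.3 ] turn 0.0 rows>= 2 z 0.1506 yaw 1.526
```

View pics/w35.png

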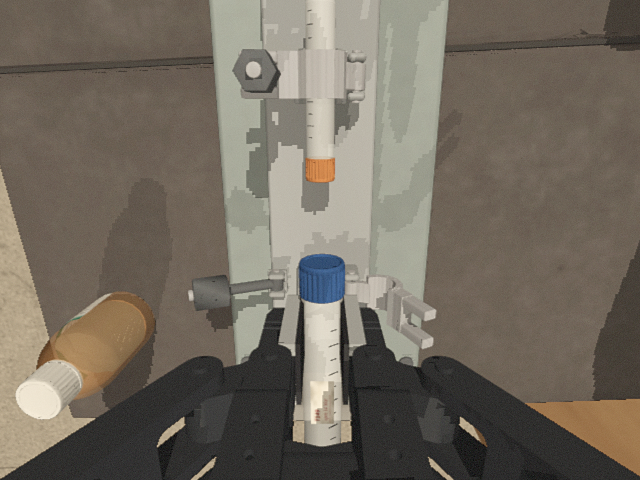

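```bash
python3 -m creep '[-0.25,0,1.2,0, -0.25,0,2.4,0, -0.25,0,3.2,0, -0.25,0,3.3,0,-0.25,0,3.3,0,-0.25,0,3.3,0]'; python3 - <<'E'
from h import *
st();go(.5526,-.3087,.0545,np.pi/2-.0444)
E
```

```text
time: 52.9
eef_pos: [0.5547, -0.3099, 0.071]
tcp_rot: [0.722, 0.692, 0.0, 0.001]
contact_force: [-0.2, -0.2, -0.5]
opening: 0.153
t 52.9 p [ 0.5547 -0.3099  0.071 ] yaw 1.527 f [-0.2 -0.2 -0.5] open 0.153 q [-0.67  0.37  1.78  0.    0.98 -0.63]
units [ 0.04 -0.09  0.66] turn 0.01 rows>= 1 z 0.071 yaw 1.527
```

```bash
python3 -m creep '[0.04,-0.08,0,0, 0.04,-0.08,0.2,0, 0.04,-0.08,0.4,0, 0.04,-0.08,0.55,0, 0.04,-0.08,0.62,0, 0.04,-0.08,0.62,0, 0.04,-0.08,0.62,0]'; python3 - <<'E'
from h import *
st()
E
```

```text
time: 53.48
eef_pos: [0.5518, -0.3089, 0.054]
tcp_rot: [0.723, 0.691, 0.0, 0.0]
contact_force: [-0.6, 1.5, 3.4]
opening: 0.156
t 53.48 p [ 0.5518 -0.3089  0.054 ] yaw 1.526 f [-0.6  1.5  3.4] open 0.156 q [-0.67  0.39  1.8   0.    0.96 -0.63]
```

```bash
python3 -m creep '[0,0,0,0,0,0,0,0,0,0,0,0,0,0,0,0,0,0,0,0]' 170 && python3 -m creep '[0,0,-1,0, 0,0,-2,0, 0,0,-4,0, -1.5,0,-5.5,0, -2,0,-5.5,0, -2,0,-5.5,0]' 140; python3 - <<'E'
from h import *
st();shot('wrist','w36.png');m=[.5571,-.2078,-.0444];p=mx(m,flappt(3,2.003));print(p);go(p[0],p[1],.15,-.0444)
E
```

```text
time: 53.9
eef_pos: [0.5513, -0.3088, 0.0531]
tcp_rot: [0.723, 0.691, -0.0, -0.0]
contact_force: [-0.7, -0.5, -0.6]
opening: 0.33
time: 54.4
eef_pos: [0.5511, -0.3643, 0.1976]
tcp_rot: [0.724, 0.69, -0.0, 0.006]
contact_force: [-0.5, -0.5, 0.3]
opening: 0.451
t 54.4 p [ 0.5511 -0.3643  0.1976] yaw 1.524 f [-0.5 -0.5  0.3] open 0.451 q [-0.74  0.28  1.65 -0.    1.2  -0.69]
[ 0.60435079 -0.34002756  0.09506569]
units [0.97 2.12 1.78] turn 17.97 rows>= 13 z 0.1943 yaw 1.524
```

View pics/w36.png

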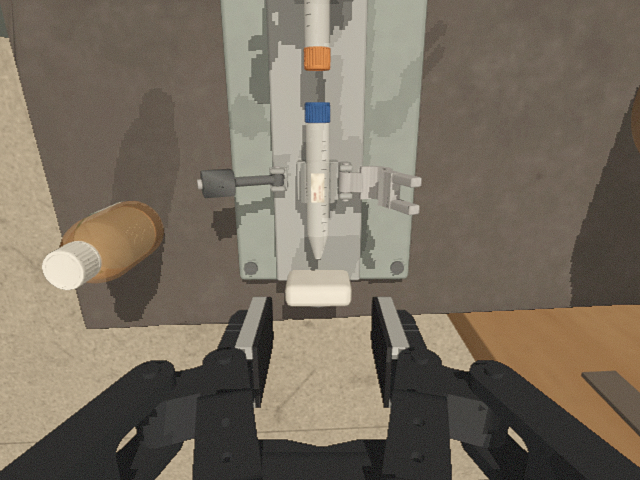

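Tube A is seated in the right saddle (tube rows 102–258, saddle about row 182). Now flap 3.

```bash
python3 -m creep '[1,2.1,0,18, 1,2.1,0,18, 1,2.1,0,18, 1,2.1,0,18, 1,2.1,0,18, 1,2.1,0,18, 1,2.1,0,18, 1,2.1,1,18, 1,2.1,1.7,18, 1,2.1,1.7,18, 1,2.1,1.7,18, 1,2.1,1.7,18, 1,2.1,1.7,18, 1,2.1,1.7,18, 1,2.1,1.7,18]'; python3 - <<'E'
from h import *
st();shot('wrist','w37.png');go(.6044,-.3400,.0895,-.0444)
E
```

```text
time: 55.7
eef_pos: [0.6021, -0.3349, 0.1465]
tcp_rot: [1.0, -0.021, -0.001, -0.001]
contact_force: [-0.2, 0.2, 0.6]
opening: 0.451
t 55.7 p [ 0.6021 -0.3349  0.1465] yaw -0.042 f [-0.2  0.2  0.6] open 0.451 q [-0.65  0.39  1.6   0.    1.15  0.96]
units [0.1  0.19 2.3 ] turn 0.02 rows>= 2 z 0.1469 yaw -0.042
```

View pics/w37.png

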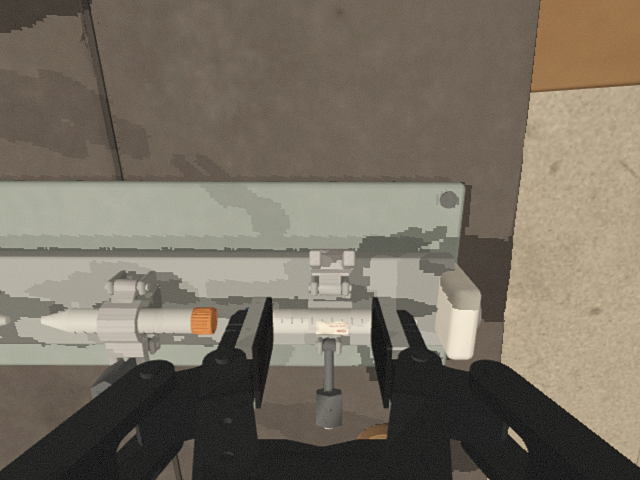

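```bash
python3 -m creep '[0.1,0.19,1,0, 0.1,0.19,2,0, 0.1,0.19,2.3,0, 0.1,0.19,2.3,0, 0.1,0.19,2.3,0]' && python3 -m creep '[0,0,0,0,0,0,0,0,0,0,0,0,0,0,0,0,0,0,0,0]' 255 20 && python3 -m creep '[-0.3,0,-0.19,0, -0.64,0,-0.34,0, -0.99,0,-0.42,0, -1.35,0,-0.45,0, -1.71,0,-0.41,0, -2.06,0,-0.32,0, -2.39,0,-0.16,0, -2.69,0,0.04,0, -2.95,0,0.29,0, -3.16,0,0.58,0, -3.31,0,0.9,0, -3.38,0,1.25,0, -3.38,0,1.35,0, -3.38,0,1.35,0]'; python3 - <<'E'
from h import *
st();shot('wrist','w38.png')
E
```

```text
time: 56.17
eef_pos: [0.6049, -0.3407, 0.0905]
tcp_rot: [1.0, -0.022, -0.001, -0.0]
contact_force: [0.8, 0.8, 0.5]
opening: 0.449
time: 56.58
eef_pos: [0.6065, -0.3405, 0.0927]
tcp_rot: [1.0, -0.022, 0.002, -0.0]
contact_force: [1.6, 4.3, 3.0]
opening: 0.259
time: 57.75
eef_pos: [0.5165, -0.3362, 0.0574]
tcp_rot: [1.0, -0.022, -0.006, -0.002]
contact_force: [-13.7, 5.7, 9.3]
opening: 0.258
t 57.75 p [ 0.5165 -0.3362  0.0574] yaw -0.043 f [-13.7   5.7   9.3] open 0.258 q [-0.74  0.36  1.83 -0.01  0.96  0.88]
```

View pics/w38.png

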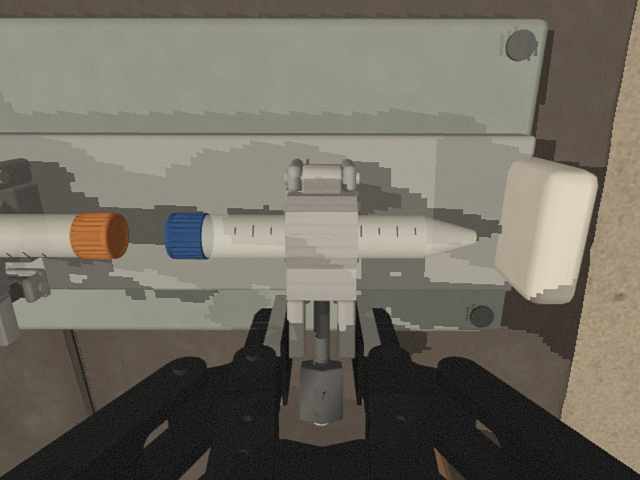

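Flap 3 is down; release and press it.

```bash
python3 -m creep '[0,0,0,0,0,0,0,0,0,0,0,0, 0,0,-1,0, 0,0,-2,0,0,0,-2,0]' 150; python3 -m creep '[0,0,0,0,0,0,0,0,0,0,0,0,0,0,0,0]' 255; python3 - <<'E'
from h import *
m=[.5571,-.2078,-.0444]
st();q=mx(m,[-.027,-.13,.068]);print(q);go(*q,-.0444)
E
```

```text
time: 58.3
eef_pos: [0.5237, -0.3402, 0.1132]
tcp_rot: [1.0, -0.022, 0.004, 0.004]
contact_force: [1.7, -0.2, 1.2]
opening: 0.415
time: 58.63
eef_pos: [0.52, -0.3367, 0.1055]
tcp_rot: [1.0, -0.022, -0.001, -0.001]
contact_force: [-0.2, -0.0, -0.8]
opening: 0.0
t 58.63 p [ 0.52   -0.3367  0.1055] yaw -0.045 f [-0.2 -0.  -0.8] open 0.0 q [-0.74  0.3   1.81 -0.    1.04  0.88]
[ 0.52435651 -0.33647348  0.068     ]
units [ 0.18 -0.01  1.5 ] turn -0.0 rows>= 1 z 0.1055 yaw -0.045
```

```bash
python3 -m creep '[0.2,0,0.6,0, 0.2,0,1.2,0, 0.2,0,1.35,0, 0.2,0,1.45,0, 0.2,0,1.5,0,0.2,0,1.5,0]'; python3 -m creep '[0,0,0.05,0, 0,0,0.1,0, 0,0,0.1,0]';  python3 -m creep '[0,0,0.05,0, 0,0,0.1,0, 0,0,0.1,0, 0,0,0.1,0]'
```

```text
time: 59.13
eef_pos: [0.5257, -0.3376, 0.0697]
tcp_rot: [1.0, -0.022, -0.0, -0.0]
contact_force: [0.1, -0.2, 0.2]
opening: -0.0
time: 59.38
eef_pos: [0.5261, -0.3379, 0.0681]
tcp_rot: [1.0, -0.022, 0.001, 0.001]
contact_force: [0.9, -0.8, 1.6]
opening: -0.001
time: 59.72
eef_pos: [0.5262, -0.3381, 0.0679]
tcp_rot: [1.0, -0.022, 0.0, 0.0]
contact_force: [-5.1, 2.4, 11.9]
opening: 0.002
```

```bash
python3 -m creep '[0,0,-0.6,0, 0,0,-1.6,0, -0.8,0,-2.2,0, -1.8,0,-2.2,0, -1.8,0,-2.2,0, -1.8,0,-2.2,0]' 150; python3 - <<'E'
from h import *
m=[.5571,-.2078,-.0444]
st();c=cam('wrist');shot('wrist','w39.png')
for b in (1.1,1.2,1.3): print(b,proj('wrist',mx(m,nutpt(3,b,.0575)),c),mx(m,nutpt(3,b)))
go(.4806,-.3345,.0555,-.0444)
E
```

```text
time: 60.22
eef_pos: [0.4801, -0.3354, 0.1199]
tcp_rot: [1.0, -0.023, 0.0, 0.0]
contact_force: [1.2, 1.0, 0.4]
opening: 0.411
t 60.22 p [ 0.4801 -0.3354  0.1199] yaw -0.046 f [1.2 1.  0.4] open 0.411 q [-0.78  0.21  1.89  0.    1.05  0.83]
1.1 [319.53669765 283.31038804] [ 0.48263015 -0.33461961  0.05973143]
1.2 [319.60947804 283.29148433] [ 0.48085572 -0.33454077  0.05576256]
1.3 [319.67773871 282.23976081] [ 0.47948599 -0.33447992  0.0516362 ]
units [-0.01 -0.04  2.57] turn -0.01 rows>= 2 z 0.1197 yaw -0.045
```

View pics/w39.png

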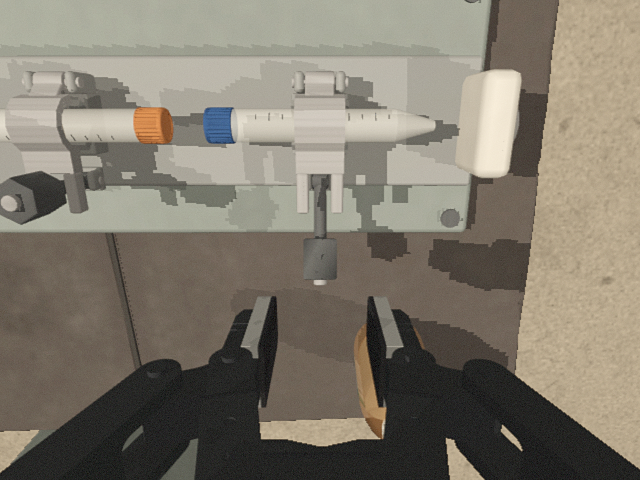

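```bash
python3 -m creep '[0,0,1.2,0, 0,0,2.2,0, 0,0,2.57,0, 0,0,2.57,0, 0,0,2.57,0]' && python3 -m creep '[0,0,0,0,0,0,0,0,0,0,0,0,0,0,0,0,0,0,0,0]' 255 25 && python3 -m creep '[0.1,0,-0.21,0, 0.22,0,-0.41,0, 0.37,0,-0.59,0, 0.54,0,-0.75,0, 0.74,0,-0.88,0, 0.95,0,-0.99,0, 0.95,0,-0.99,0]'; python3 -m creep '[0.2,0,-0.07,0, 0.4,0,-0.11,0, 0.55,0,-0.14,0, 0.7,0,-0.14,0, 0.8,0,-0.14,0, 0.95,0,-0.14,0, 0.95,0,-0.14,0]'; python3 - <<'E'
from h import *
m=[.5571,-.2078,-.0444]
st();c=cam('wrist');shot('wrist','w40.png')
for b in (-.1,0,.1,.2,.3): print(b,proj('wrist',mx(m,nutpt(3,b,.0575)),c),mx(m,nutpt(3,b)))
E
```

```text
time: 60.68
eef_pos: [0.481, -0.3353, 0.055]
tcp_rot: [1.0, -0.022, -0.0, -0.0]
contact_force: [0.6, 0.6, -0.5]
opening: 0.412
time: 61.1
eef_pos: [0.4816, -0.3347, 0.0566]
tcp_rot: [1.0, -0.023, 0.001, -0.001]
contact_force: [1.4, 4.0, 1.9]
opening: 0.195
time: 61.68
eef_pos: [0.5051, -0.3358, 0.0808]
tcp_rot: [1.0, -0.022, -0.0, -0.001]
contact_force: [-2.1, 6.1, -2.3]
opening: 0.193
time: 62.27
eef_pos: [0.5289, -0.337, 0.085]
tcp_rot: [1.0, -0.022, -0.0, -0.001]
contact_force: [-1.6, 7.2, 0.5]
opening: 0.192
t 62.27 p [ 0.5289 -0.337   0.085 ] yaw -0.045 f [-1.6  7.2  0.5] open 0.192 q [-0.73  0.34  1.8   0.    1.01  0.89]
-0.1 [320.05685984 336.89845134] [ 0.52569794 -0.33653308  0.08328268]
0 [320.07737252 350.85341933] [ 0.52135946 -0.33634032  0.0835    ]
0.1 [320.10755862 363.61203906] [ 0.51702099 -0.33614757  0.08328268]
0.2 [320.14642924 374.96379943] [ 0.51272586 -0.33595674  0.0826329 ]
0.3 [320.19280543 384.75557101] [ 0.508517   -0.33576974  0.08155714]
```

View pics/w40.png

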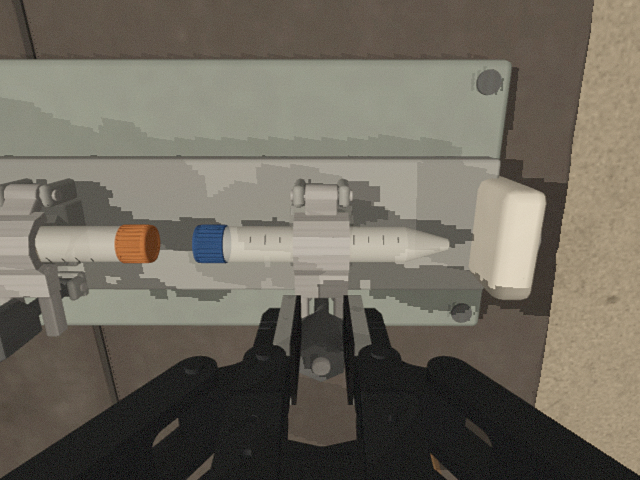

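```bash
python3 -m creep '[0.1,0,0,0, 0.2,0,0,0, 0.25,0,0,0, 0.25,0,0,0]'; python3 -m creep '[0,0,0,0,0,0,0,0,0,0,0,0, 0,0,-1,0, -0.5,0,-1.8,0, -2.2,0,-1.8,0, -2.2,0,-1.8,0,-2.2,0,-1.8,0]' 165; python3 -m creep '[0,0,0,0,0,0,0,0,0,0,0.8,0, 0,0,1.6,0, 0,0,1.7,0, 0,0,1.7,0,0,0,1.7,0]' 255; python3 - <<'E'
from h import *
st()
go(.4999,-.3355,.085,-.0444)
E
```

```text
time: 62.65
eef_pos: [0.5347, -0.3372, 0.0846]
tcp_rot: [1.0, -0.022, -0.001, -0.001]
contact_force: [-1.8, 6.2, -0.3]
opening: 0.191
time: 63.32
eef_pos: [0.4783, -0.336, 0.1293]
tcp_rot: [1.0, -0.023, 0.0, 0.001]
contact_force: [0.2, -0.6, -0.7]
opening: 0.355
time: 63.9
eef_pos: [0.4803, -0.3359, 0.0866]
tcp_rot: [1.0, -0.022, 0.0, 0.0]
contact_force: [0.9, 0.1, 0.1]
opening: -0.001
t 63.9 p [ 0.4803 -0.3359  0.0866] yaw -0.044 f [0.9 0.1 0.1] open -0.001 q [-0.78  0.25  1.9  -0.    0.99  0.83]
units [ 0.78 -0.05  0.07] turn 0.0 rows>= 1 z 0.0866 yaw -0.044
```

```bash
python3 -m creep '[0.3,0,0,0, 0.6,0,0,0,0.75,0,0,0,0.85,0,0,0,0.85,0,0,0]'; python3 -m creep '[0.06,0,0,0, 0.1,0,0,0,0.1,0,0,0]';python3 -m creep '[0.06,0,0,0, 0.1,0,0,0,0.1,0,0,0]'
```

```text
time: 64.32
eef_pos: [0.5015, -0.3367, 0.0869]
tcp_rot: [1.0, -0.022, 0.0, 0.0]
contact_force: [-1.0, -0.6, 0.0]
opening: -0.002
time: 64.57
eef_pos: [0.5017, -0.3365, 0.0865]
tcp_rot: [1.0, -0.022, -0.002, -0.0]
contact_force: [-6.5, -0.1, 4.7]
opening: -0.0
time: 64.82
eef_pos: [0.5019, -0.3366, 0.0864]
tcp_rot: [1.0, -0.022, -0.005, -0.001]
contact_force: [-13.0, -0.6, 8.3]
opening: 0.002
```

```bash
python3 -m creep '[-0.5,0,0,0, -0.5,0,-1.5,0, -0.5,0,-3,0, 0,-1,-4.6,0, 1.5,-2,-6.2,0, 1.8,-6,-7.4,0, 1.8,-6,-7.4,0, 1.8,-6,-7.4,0, 1.8,-6,-7.4,0, 1.8,-6,-7.4,0, 1.8,-6,-7.4,0]' 150; python3 - <<'E'
from h import *
st();shot('wrist','w41.png');c=cam('wrist');m=[.5571,-.2078,-.0444]
for i in (1,2,3):
  for b in (0,.1): print(i,b,proj('wrist',mx(m,nutpt(i,b,.0575)),c))
E
```

```text
time: 65.73
eef_pos: [0.5571, -0.1888, 0.2706]
tcp_rot: [1.0, -0.022, -0.0, 0.0]
contact_force: [0.4, -0.0, -0.0]
opening: 0.411
t 65.73 p [ 0.5571 -0.1888  0.2706] yaw -0.044 f [ 0.4 -0.  -0. ] open 0.411 q [-0.5   0.07  1.75 -0.    1.32  1.12]
1 0 [186.43987481 244.58855985]
1 0.1 [187.26937677 251.02207608]
2 0 [344.00994046 244.49129821]
2 0.1 [343.88297635 250.92985575]
3 0 [501.79949807 244.3939011 ]
3 0.1 [500.7134096  250.83750775]
```

View pics/w41.png

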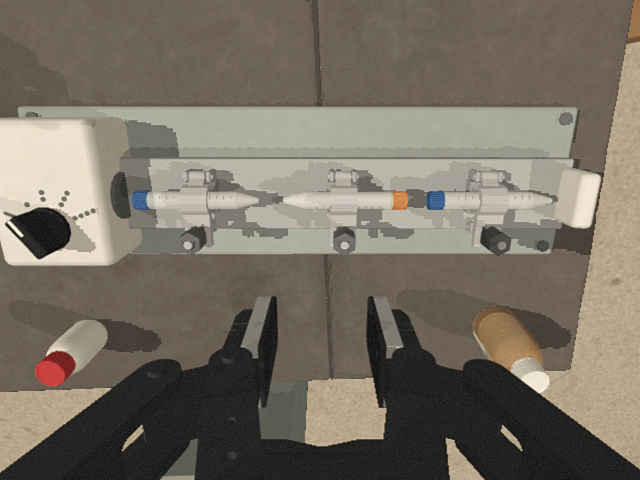

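```bash
python3 - <<'E'
from h import *
go(.55,.045,.22,.556)
E
```

```text
units [-0.69 -9.35  2.01] turn -6.89 rows>= 6 z 0.27 yaw -0.045
```

```bash
python3 -m creep '[-0.7,-9.35,0,-6.9, -0.7,-9.35,0,-6.9, -0.7,-9.35,0,-6.9, -0.7,-9.35,0,-6.9, -0.7,-9.35,1,-6.9, -0.7,-9.35,2,-6.9, -0.7,-9.35,2,-6.9, -0.7,-9.35,2,-6.9, -0.7,-9.35,2,-6.9, -0.7,-9.35,2,-6.9]'; python3 - <<'E'
from h import *
st();shot('wrist','w42.png')
E
```

```text
time: 66.62
eef_pos: [0.5513, 0.0437, 0.2223]
tcp_rot: [0.962, 0.274, 0.001, 0.001]
contact_force: [1.0, -0.3, 0.3]
opening: 0.414
t 66.62 p [0.5513 0.0437 0.2223] yaw 0.555 f [ 1.  -0.3  0.3] open 0.414 q [-0.1   0.02  1.89 -0.    1.23  0.91]
```

View pics/w42.png

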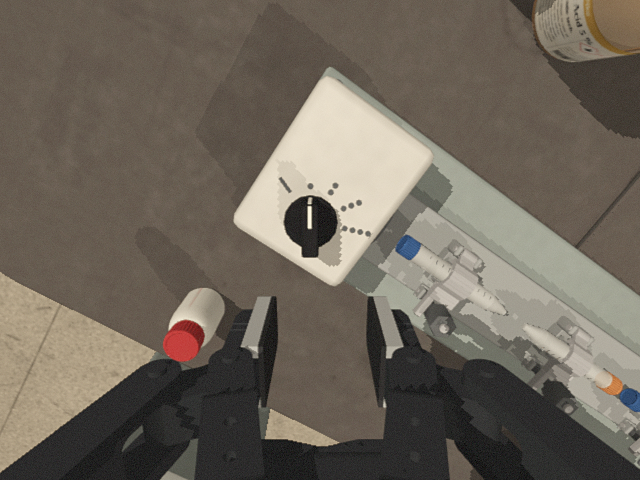

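```bash
python3 - <<'E'
from h import *
c=cam('wrist')
im=cv2.imread('pics/w42.png'); cv2.imwrite('pics/w42z.png',cv2.resize(im[165:275,255:385],None,fx=5,fy=5,interpolation=cv2.INTER_CUBIC))
for v in (197,222,225,250,257): print(v,toplane('wrist',(310,v),.105,c))
E
```

```text
197 [0.56722222 0.06186606 0.105     ]
222 [0.55269296 0.05303992 0.105     ]
225 [0.55091137 0.05195766 0.105     ]
250 [0.53573422 0.04273795 0.105     ]
257 [0.53137586 0.04009036 0.105     ]
```

View pics/w42z.png

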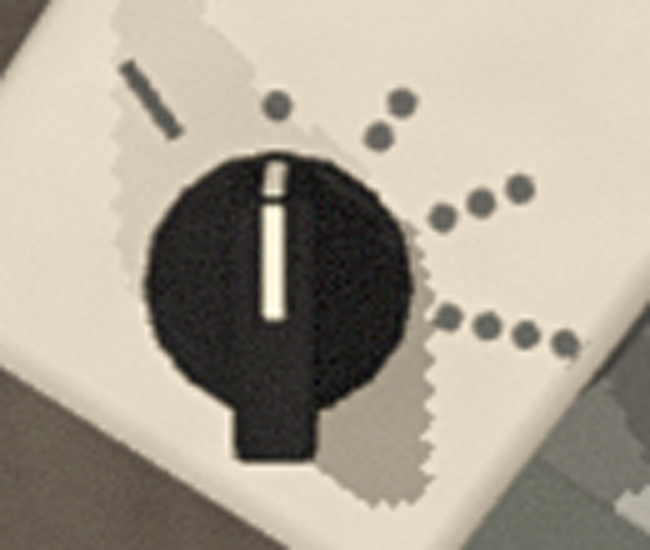

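```bash
python3 - <<'E'
from h import *
go(.547,.0497,.087,.556)
E
```

```text
units [-0.03 -0.31  5.42] turn -0.01 rows>= 4 z 0.2226 yaw 0.555
```

```bash
python3 -m creep '[0,-0.3,1.5,0, 0,-0.3,3,0, 0,-0.3,4,0, 0,-0.3,4,0, 0,-0.3,4,0]'; python3 - <<'E'
from h import *
st();go(.547,.0497,.087,.556);shot('wrist','w43.png')
E
```

```text
time: 67.08
eef_pos: [0.5463, 0.0508, 0.1211]
tcp_rot: [0.962, 0.274, -0.001, -0.0]
contact_force: [0.4, 0.7, 0.6]
opening: 0.411
t 67.08 p [0.5463 0.0508 0.1211] yaw 0.556 f [0.4 0.7 0.6] open 0.411 q [-0.09  0.13  1.97 -0.    1.04  0.92]
units [0.   0.05 1.36] turn -0.0 rows>= 1 z 0.1211 yaw 0.556
```

View pics/w43.png

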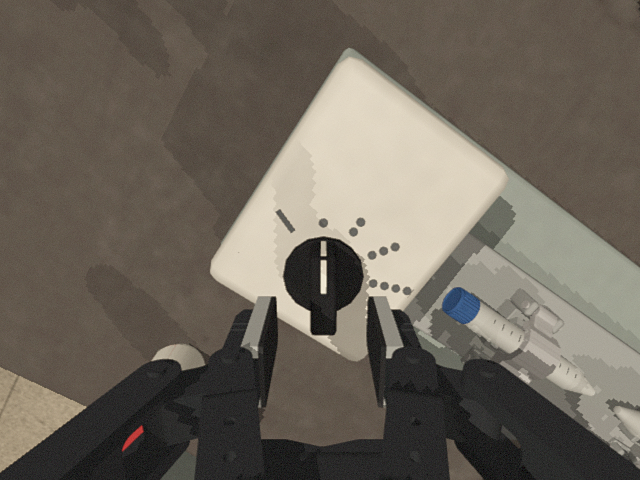

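```bash
python3 -m creep '[0,0.05,0.6,0, 0,0.05,1.1,0, 0,0.05,1.3,0, 0,0.05,1.3,0]' && python3 -m creep '[0,0,0,0,0,0,0,0,0,0,0,0,0,0,0,0,0,0,0,0]' 255 50 && python3 -m creep '[0,0,0,1.2, 0,0,0,2.4, 0,0,0,3.6, 0,0,0,4.8, 0,0,0,6, 0,0,0,7.2, 0,0,0,8.4, 0,0,0,9.6, 0,0,0,10.8, 0,0,0,12, 0,0,0,13, 0,0,0,13.8, 0,0,0,13.8, 0,0,0,13.8]'; python3 - <<'E'
from h import *
st();shot('wrist','w44.png')
E
```

```text
time: 67.47
eef_pos: [0.5468, 0.0507, 0.0884]
tcp_rot: [0.961, 0.275, -0.0, -0.0]
contact_force: [-0.6, 0.3, 0.3]
opening: 0.412
time: 67.88
eef_pos: [0.5476, 0.0509, 0.0898]
tcp_rot: [0.961, 0.275, 0.001, 0.0]
contact_force: [-1.8, 0.4, 4.0]
opening: 0.127
time: 69.05
eef_pos: [0.5475, 0.0491, 0.0898]
tcp_rot: [0.948, -0.317, 0.001, 0.002]
contact_force: [-1.4, -4.5, 5.8]
opening: 0.125
t 69.05 p [0.5475 0.0491 0.0898] yaw -0.646 f [-1.4 -4.5  5.8] open 0.125 q [-0.09  0.18  1.99 -0.    0.98  2.13]
```

View pics/w44.png

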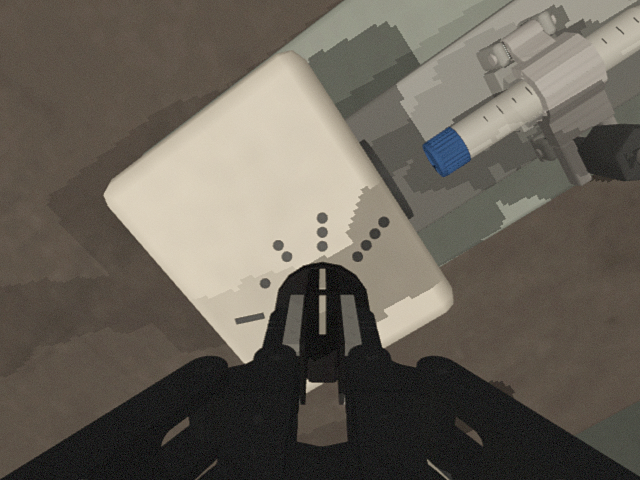

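Pointer (322,300) lines up with the three dots (322,218–246). Release, rise and check everything.

```bash
python3 -m creep '[0,0,0,0,0,0,0,0,0,0,0,0,0,0,0,0, 0,0,-1,0, 0,0,-2.5,0, 0,0,-4,0, 0,0,-5.5,0, 0,0,-6,0, -1,2,-7,0, -1,2,-7,0, -1,2,-7,0]' 150; python3 - <<'E'
from h import *
st();shot('wrist','w45.png');shot('top','top2.png');shot('scene','scene2.png')
E
```

```text
time: 70.1
eef_pos: [0.496, 0.0253, 0.2654]
tcp_rot: [0.948, -0.318, 0.001, -0.0]
contact_force: [0.0, -0.0, 0.2]
opening: 0.412
t 70.1 p [0.496  0.0253 0.2654] yaw -0.648 f [ 0.  -0.   0.2] open 0.412 q [-0.15 -0.14  1.97 -0.    1.31  2.07]
```

View pics/w45.png

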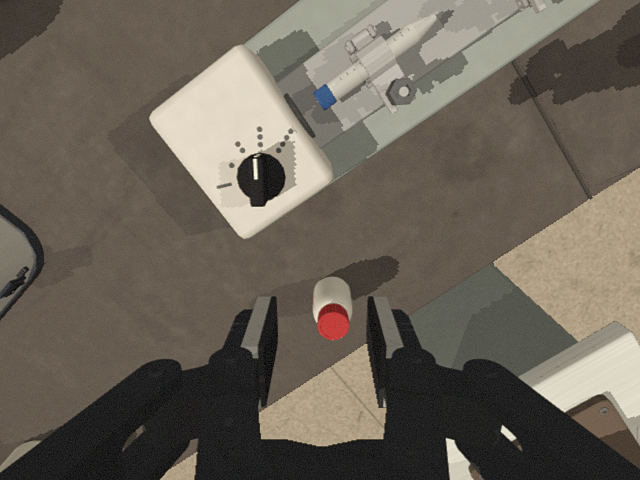

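View pics/top2.png

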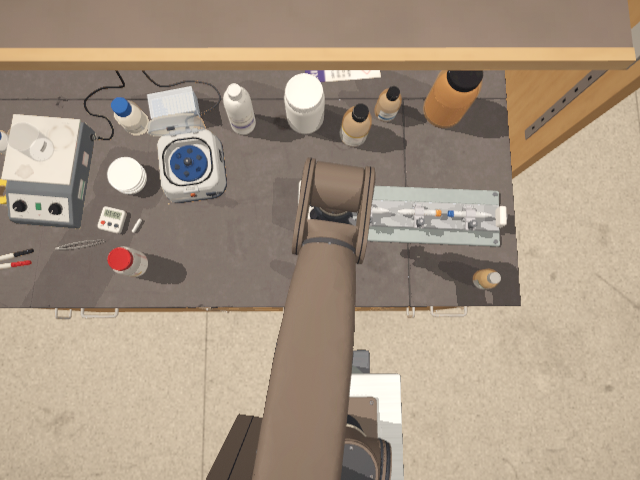

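```bash
python3 - <<'E'
from h import *
print(ctrl.sign_off()); st()
E
```

```text
the job is handed in; nothing more can be done
None
the job is handed in; nothing more can be done
```

All three sample tubes are clamped, one per coupler. I turned the selector from one dot to three dots only after the last bolt was up. I handed in at about 70 s of the 210 s.

- **Tubes:** the two I measured after seating were roughly centred, the middle one about 2.5 mm off. The right one looks centred in the picture.
- **Bolts and flaps:** I pressed each flap to its shut height, and the force rose at 68 mm each time. I pushed each bolt until it stopped firmly. A view of all three then showed every bolt tip within about 4 pixels of its expected upright position. I did not look again at the middle and right couplers close up after turning the knob, but nothing touched them.
- **Selector:** after release, the close view shows the pointer on the three dots.
- **Bystanders:** the jar and amber bottle stand where they were in the top view. The small white bottle is hidden there by the arm, but the wrist view shows it upright, and I never touched it.

**What went wrong:** the left bolt jammed twice, with about 60 N at the wrist the first time, because its flap was not quite shut. That stayed under the 120 N limit, but I cannot rule out a contact above 40 N. After I pressed that flap down, the bolt went up freely, and I did the same for the other two before bolting them.

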